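Tip the counted plugs from the scale pan into the blue box

ROBOT

A 6-joint arm with a two-finger parallel gripper is mounted at the origin on the work surface. World frame = base frame: x ahead of the robot, y to its left, z up, the work surface at z = 0. Lengths are in mm, angles in degrees, forces in N, time in s.
With the tool pointing down it reaches from about 350 to 850 mm from the base axis. Payload 8.1 kg.
Tool frame: the origin (TCP) lies midway between the tips of the shut fingers; the grasp point (between the pads) lies 19 mm behind it; z points along the fingers, y is the direction in which the jaws open and shut (so a half turn about z gives the same grasp; the last joint's range is limited). The gripper opens to 85 mm and grips with 20 to 120 N. Pads are 22 mm wide; open, the fingers measure 114 mm over their backs; the gripper's body (76 mm by 85 mm) begins 54 mm behind the grasp point. The pads swing forward as they close: fully open they stand 13 mm farther back than shut.
Start: joints at [-77.601, 7.471, 85.268, -0, 87.261, -4.893], TCP at [178.364, -572.88, 231.292] pointing down, gripper open.
Joint ranges: [-169.43, 169.43], [-51.17, 129.36], [1.28, 143.12], [-76.62, 256.62], [0, 156.53], [-152.29, 152.29]. Speed limits (degrees/s): [136.94, 136.94, 159.86, 180, 180, 180].

INTERFACE

Orientations are given as [roll, pitch, yaw] about the fixed x, y, z axes, in that order (R = Rz(yaw) Ry(pitch) Rx(roll)).
In Python, from bench import r gives the robot as it stands.
- The arm moves only by the shell command python3 -m jog 'ROWS' [FORCE]. ROWS is JSON, a list of rows, each a list of 5 numbers: the shift along the tool's x, y, z in m, then the turn about the tool's z in rad, then the opening, from 0 (shut) to 1 (fully open). A call has 1 to 20 rows; each row is the pose to reach, as a shift and turn from the pose measured when the call began, along the tool's axes at that moment; what a row does not reach only later rows make up. A row lasts 1/10 s, in which the tool goes at most 50 mm and 8.59 degrees, less where a joint would pass 70% of its speed; a pose out of reach is approached as far as the arm can. A call with a gripper value outside its range is refused whole. The fingers move at their own pace and stop on an object; FORCE is the grip in N (left out, the last holds). Time passes only in rows, so rows that repeat a pose let the fingers close. It gives the time, the measured TCP pose, the force and the opening at its end, in the units of the state.
- r.sense(): the state, without advancing time (a new reading comes with each control period).
- r.snapshot(name): name is "side" or "top" or "wrist"; returns a dict with "pixels" (420x560x3 uint8, red, green, blue), "K" (3x3 intrinsics, pixels), "k1" (the pictures are not rectified: a ray, as slopes to the right and down, at radius r is drawn at 1 + k1 r^2 times it, then the intrinsics apply), "R" (3x3) and "t" (3): a world point X has camera coordinates R X + t. Camera axes: x right, y down, z forward; pixel columns grow to the right and rows downward; lengths in mm; the calibration is good to about 2 mm. A picture is of the moment at which its call begins. There is no depth.
- r.hand_in(): hands the job in, once; it reports no verdict.
The state is a dict: "time": time; "joint_pos": joint angles; "qd": joint speeds; "joint_efforts": joint torques, N m; "tool_pos": TCP position; "tcp_rot": TCP orientation; "ft_force": force on the tool from outside, world axes, zero at the start; "wrist_torque": the same for the moment, N m; "finger_gap": finger opening in mm.
Only numpy, scipy, OpenCV 4.12 (cv2) and the standard library are available. Lean on these libraries where they do the work, as an engineer would, in place of code of your own. Each camera call takes 0.05 s, during which the arm holds its last target.

TASK

Lift the scoop pan off the counting scale by its cross handle, carry it level to the blue box and, with its spout low over the box, tip it spout-down to about 40 degrees; hold it there a couple of seconds so that all three audio plugs slide out into the box, then bring the pan level again above the box. Set the empty pan gently back in the middle of the scale's platform with its spout on the same side of the scale as before, and let go. Do not touch the plugs with the gripper, and leave the boxes and everything else on the bench where they are.

Things in the scene. Friction and masses are not known exactly. Their poses are not given: they have to be found in the camera images.
- scale: Compact counting scale, fixed to the bench, origin on the bench under the centre of its platform, z up. Square stainless platform 180 x 180 mm, its flat top 62 mm above the bench. The low grey housing (190 x 190 mm) carries a keypad and display (40 mm high) on its -x side, reaching to x = -163 mm. The pan's spout points to the scale's +y side.
- pan: Sheet-metal scoop pan on the scale's platform, 195 mm long (x -107 to +90), 110 wide, 3 mm walls 50 high, about 300 g. Origin at the underside of its floor, z up. Open spout (no end wall) towards its -x; the flat floor spans x = -40 to +90, then rises 5 degrees to the lip. Smooth inside: plugs start to slide at about 13 to 20 degrees and all run out at 30 degrees or more.
- pan_handle (a point): Centre of the pan's cross handle: a flat-sided black grip bar along the pan's y, 14 mm thick (pan x), 20 mm high (z), 108 mm long between the straps, at (10, 0, 98) mm in the pan frame; strap top 109 mm above the underside. Near the pan's balance point. About 60 mm free under it, down to the plugs. Axes as the pan's.
- pan_lip (a point): Middle of the spout's lip, at (-107, 0, 9) mm in the pan frame; mouth 85 mm wide. Axes as the pan's.
- bin_blue: Blue plastic stock box, empty, open top, 180 (x) x 150 (y) x 80 mm high, walls 4 mm, about 0.4 kg, loose on the bench. Origin at the centre of its underside, z up.
- bin_orange: Orange box of the same size holding black finned heat sinks; bystander, loose. Origin at the centre of its underside.
- plug0: In-line audio plug lying in the pan, 66 mm long, dark metal shell 19 mm in diameter with a red ring and a thinner rubber boot, about 45 g. Origin at the shell's surface, 33 mm from either end and 9.5 mm off the axis; x along the plug.
- plug1: In-line audio plug lying in the pan, 66 mm long, dark metal shell 19 mm in diameter with a yellow ring and a thinner rubber boot, about 45 g. Origin at the shell's surface, 33 mm from either end and 9.5 mm off the axis; x along the plug.
- plug2: In-line audio plug lying in the pan, 66 mm long, dark metal shell 19 mm in diameter with a white ring and a thinner rubber boot, about 45 g. Origin at the shell's surface, 33 mm from either end and 9.5 mm off the axis; x along the plug.
- spray_can: Yellow spray can with a red cap, diameter 52 mm, 170 mm tall, standing; bystander. Origin at the centre of its foot.
- solvent_bottle: White bottle with a blue cap, diameter 54 mm, 147 mm tall, standing; bystander. Origin at the centre of its foot.
- multimeter: Yellow multimeter lying flat, 160 x 80 x 46 mm; bystander. Origin at the centre of its underside.
- board: Green circuit board on stand-offs, 140 x 90 mm, 25 mm high; bystander. Origin at the centre of its underside.
- screwdriver: Red-handled screwdriver lying on the bench, 170 mm long; bystander. Origin near its middle.
- mug: White mug, diameter 80 mm, 90 mm tall; bystander. Origin at the centre of its foot.
- solder_reel: Solder reel standing on its flange, diameter 64 mm, 50 mm tall; bystander. Origin at the centre of its foot.
Mind the look-alikes: they are no part of the job. Leave any pink look-alike of the pan alone.

How it is judged (in metres and radians):
On the way, in this order (a step that is already met when the one before it is completed fails the run):
1. the pan is lifted clear of the scale, level, with the three plugs still in it (z of pan in the frame of scale above 0.09 m and angle between pan's own z axis and vertical below 0.2 rad and distance between each of plug0, plug1, plug2 and pan below 0.11 m), for 0.2 s.
2. the pan is held tipped spout-down at 34 to 48 degrees with the lip over the blue box, less than 90 mm above its rim, for a second (angle between pan's own z axis and vertical between 0.593 and 0.838 rad and angle between pan's own x axis and vertical below 0.99 rad and horizontal distance between pan_lip and bin_blue below 0.1 m and height (world z) of pan_lip below 0.17 m), for 1 s.
3. all three plugs are in the blue box and the pan is level again, off the scale (angle between pan's own z axis and vertical below 0.15 rad and horizontal distance between pan_lip and bin_blue below 0.25 m and x of plug0 in the frame of bin_blue between -0.089 and 0.089 m and y of plug0 in the frame of bin_blue between -0.074 and 0.074 m and z of plug0 in the frame of bin_blue between -0.01 and 0.074 m and x of plug1 in the frame of bin_blue between -0.089 and 0.089 m and y of plug1 in the frame of bin_blue between -0.074 and 0.074 m and z of plug1 in the frame of bin_blue between -0.01 and 0.074 m and x of plug2 in the frame of bin_blue between -0.089 and 0.089 m and y of plug2 in the frame of bin_blue between -0.074 and 0.074 m and z of plug2 in the frame of bin_blue between -0.01 and 0.074 m), for 0.2 s.
At the end, for the whole second after the job is handed in: The three plugs lie still inside the upright blue box; the empty pan stands level (within 3 degrees) and at rest on the platform, within 25 mm of its centre along each axis of the scale, the spout's lip more than 50 mm to the scale's +y side; nothing is held (x of plug0 in the frame of bin_blue between -0.089 and 0.089 m and y of plug0 in the frame of bin_blue between -0.074 and 0.074 m and z of plug0 in the frame of bin_blue between -0.01 and 0.074 m and x of plug1 in the frame of bin_blue between -0.089 and 0.089 m and y of plug1 in the frame of bin_blue between -0.074 and 0.074 m and z of plug1 in the frame of bin_blue between -0.01 and 0.074 m and x of plug2 in the frame of bin_blue between -0.089 and 0.089 m and y of plug2 in the frame of bin_blue between -0.074 and 0.074 m and z of plug2 in the frame of bin_blue between -0.01 and 0.074 m and linear speed of each of plug0, plug1, plug2 below 0.03 m/s and angle between each of bin_blue, pan's own z axis and vertical below 0.05 rad and x of pan in the frame of scale between -0.025 and 0.025 m and y of pan in the frame of scale between -0.025 and 0.025 m and z of pan in the frame of scale between 0.057 and 0.067 m and y of pan_lip in the frame of scale above 0.05 m and linear speed of pan below 0.02 m/s); the robot touches nothing.
It fails at once if the gripper touches a plug (contact force between the fingers and plug0 above 0.5 N or contact force between the fingers and plug1 above 0.5 N or contact force between the fingers and plug2 above 0.5 N).
It fails at once if the pan is tipped steeper than 60 degrees (angle between pan's own z axis and vertical above 1.047 rad).
It fails at once if the pan is tipped by more than 20 degrees away from the blue box (angle between pan's own z axis and vertical above 0.35 rad and horizontal distance between pan_lip and bin_blue above 0.18 m).
It fails at once if the pan is dropped or slammed onto the scale (faster than 0.45 m/s within 13 mm of the platform) (horizontal distance between pan and scale below 0.1 m and z of pan in the frame of scale between 0.0635 and 0.075 m and linear speed of pan above 0.45 m/s).
It fails at once if a box or a bystander is shifted by more than 30 mm (distance of any of bin_blue, bin_orange, spray_can, solvent_bottle, multimeter, board, screwdriver, mug, solder_reel from where it was at the start of the episode above 0.03 m).
It also fails if it takes over 72 s, if anything falls off the work surface, if the arm or the gripper's body presses on something with over 40 N, if the wrist force passes 120 N, or if a joint passes its speed limit or range.

## Working session

There is one attempt and no reset: what is moved stays moved. The work goes in short steps, Python scripts to look and compute and a shell command to move; the robot and the scene stay as the last step left them, time stands still between calls to the robot, and variables do not carry over. Pictures are saved under pics/ and viewed, and the job is handed in when it is done.

```bash
mkdir -p pics; ls; cat > h.py <<'E'
import numpy as np, cv2
from bench import r
def snap(n,f):
    s=r.snapshot(n); cv2.imwrite(f'pics/{f}.png',cv2.cvtColor(s['pixels'],cv2.COLOR_RGB2BGR)); np.savez(f'pics/{f}.npz',**s); return s
def load(f): return np.load(f'pics/{f}.npz')
def proj(s,X):
    c=s['R']@np.asarray(X,float)+s['t']; a=c[:2]/c[2]; a=a*(1+float(s['k1'])*(a@a)); return s['K'][:2,:2]@a+s['K'][:2,2]
def pix(s,uv,z):
    d=np.array([[float(s['k1']),0,0,0]]); 
    p=cv2.undistortPoints(np.array([[uv]],float),s['K'],d)[0,0]
    R=s['R'];d=R.T@np.array([p[0],p[1],1]);c=-R.T@s['t'];return c+d*(z-c[2])/d[2]
E
python3 - <<'E'
from h import *
for n in('side','top','wrist'): 
    s=snap(n,n+'0'); print(n,-s['R'].T@s['t'],s['k1'],s['K'][0])
print(r.sense())
E
```

```text
pics
side [  406.92860347 -1120.84810605   994.32784702] -0.08465476828075176 [479.34017743   0.         277.77584637]
top [ 392.99671681  -25.42633508 1222.23297927] 0.01785001414234269 [379.65051973   0.         282.88064107]
wrist [ 246.30688203 -551.17298404  374.3334511 ] -0.009489549243117727 [294.55925049   0.         281.52237799]
{'time': 0.15, 'joint_pos': array([-7.76005804e+01,  7.50652095e+00,  8.53167011e+01, -1.26320897e-03,
        8.72612269e+01, -4.89339744e+00]), 'qd': array([-0.03811869, -0.123967  , -0.10607885, -0.0979599 ,  0.06326545,
       -0.04120365]), 'joint_efforts': array([-1.56314527e-04, -5.70065224e+01, -5.01157844e+01, -1.88657664e-04,
        9.75021656e-03, -2.46654776e-05]), 'tool_pos': array([ 178.26958092, -572.44908942,  230.45448939]), 'tcp_rot': array([-1.79915751e+02, -5.94659656e-03,  1.72928740e+01]), 'ft_force': array([-0.37068596,  0.59564775,  0.2984506 ]), 'wrist_torque': array([-0.02481073,  0.01940619, -0.00500219]), 'finger_gap': 85.7346375324383}
```

View pics/top0.png

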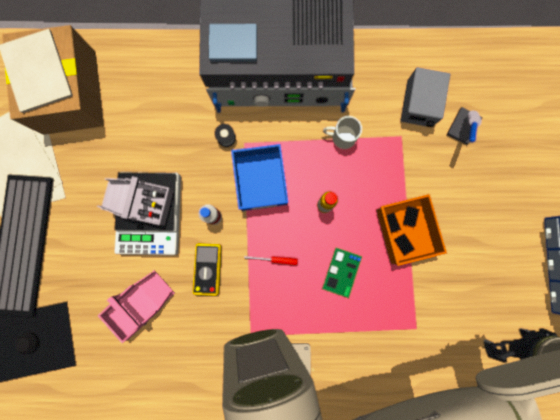

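View pics/side0.png

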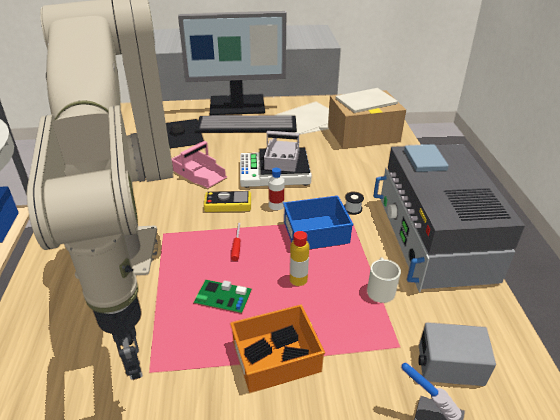

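```bash
python3 - <<'E'
from h import *
s=load('top0'); im=cv2.imread('pics/top0.png')
c=im[150:270,80:220]; cv2.imwrite('pics/top0c.png',cv2.resize(c,None,fx=5,fy=5,interpolation=cv2.INTER_CUBIC)[:600])
im=cv2.imread('pics/side0.png')
c=im[120:200,225:325]; cv2.imwrite('pics/side0c.png',cv2.resize(c,None,fx=7,fy=7,interpolation=cv2.INTER_CUBIC))
c=im[185:260,270:370]; cv2.imwrite('pics/side0b.png',cv2.resize(c,None,fx=7,fy=7,interpolation=cv2.INTER_CUBIC))
print(proj(s,[0,0,0]))
for p in[(147,210),(262,178),(143,305)]: print(p,pix(s,p,60))
E
```

```text
[274.70691625 379.08544847]
(147, 210) [519.61380392 390.62363836  60.        ]
(262, 178) [618.56947187  37.85267506  60.        ]
(143, 305) [233.78458055 392.57183519  60.        ]
```

View pics/top0c.png

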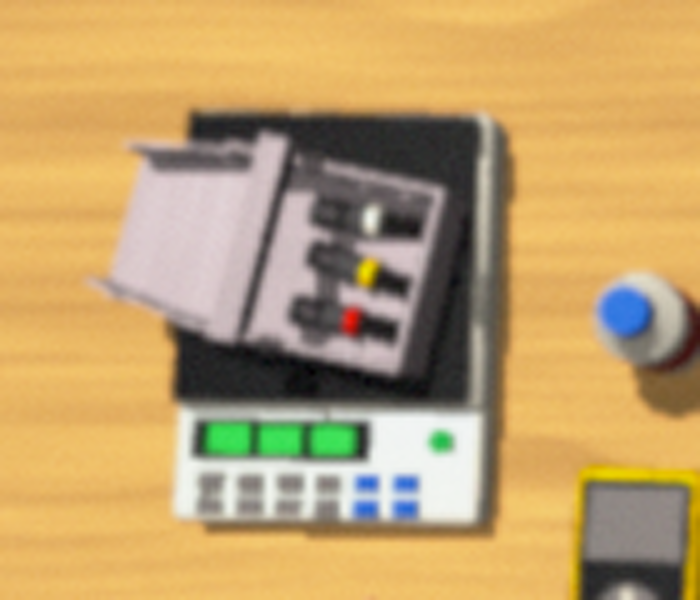

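View pics/side0c.png

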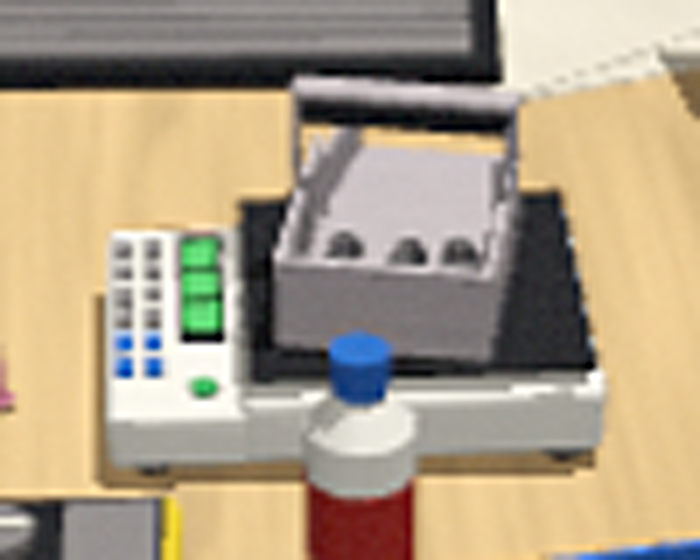

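View pics/side0b.png

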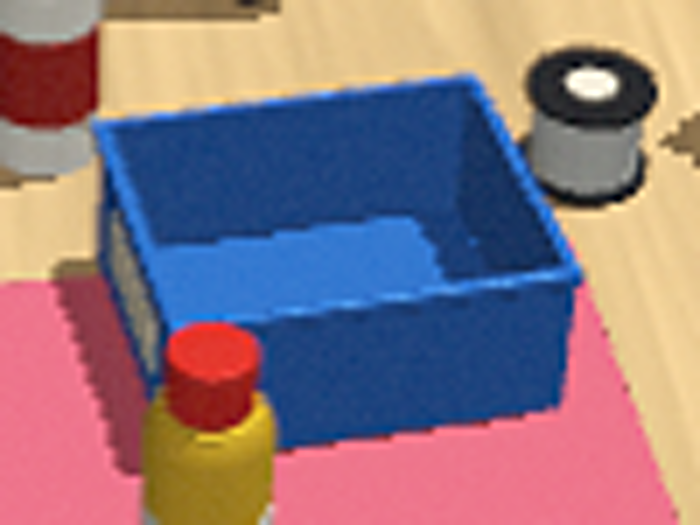

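```bash
python3 -m jog '[[0.62,-0.24,-0.25,0,1],[0.62,-0.24,-0.25,0,1],[0.62,-0.24,-0.25,0,1],[0.62,-0.24,-0.25,0,1],[0.62,-0.24,-0.25,0,1],[0.62,-0.24,-0.25,0,1],[0.62,-0.24,-0.25,0,1],[0.62,-0.24,-0.25,0,1],[0.62,-0.24,-0.25,0,1],[0.62,-0.24,-0.25,0,1],[0.62,-0.24,-0.25,0,1],[0.62,-0.24,-0.25,0,1],[0.62,-0.24,-0.25,0,1],[0.62,-0.24,-0.25,0,1],[0.62,-0.24,-0.25,0,1],[0.62,-0.24,-0.25,0,1]]'; python3 -c "
from bench import r
print(r.sense()['joint_pos'].round(2))"
```

```text
time: 1.75
tool_pos: [700.7, -157.4, 479.4]
tcp_rot: [-179.9, 0.0, 17.5]
ft_force: [0.7, -1.1, -0.5]
finger_gap: 85.8
[-1.6790e+01  3.3790e+01  2.6660e+01  1.0000e-01  1.1966e+02  5.5780e+01]
```

```bash
python3 -m jog '[[0.346,0.2,0,0,1],[0.346,0.2,0,0,1],[0.346,0.2,0,0,1],[0.346,0.2,0,0,1],[0.346,0.2,0,0,1],[0.346,0.2,0,0,1]]'; python3 -c "
from bench import r
print(r.sense()['joint_pos'].round(2))"
```

```text
time: 2.35
tool_pos: [801.0, -181.7, 405.4]
tcp_rot: [179.0, -1.9, 17.4]
ft_force: [0.7, -0.2, 0.0]
finger_gap: 85.9
[-16.46  56.01   1.48   0.27 120.34  56.28]
```

```bash
python3 -m jog '[[0.43,0.25,-0.1,0,1],[0.43,0.25,-0.1,0,1],[0.43,0.25,-0.1,0,1],[0.43,0.25,-0.1,0,1],[0.43,0.25,-0.1,0,1],[0.43,0.25,-0.1,0,1]]'; python3 -c "
from bench import r
print(r.sense()['joint_pos'].round(2))"
```

```text
time: 2.95
tool_pos: [840.3, -190.0, 360.8]
tcp_rot: [177.7, -4.1, 17.5]
ft_force: [-0.1, -0.3, -0.7]
finger_gap: 85.8
[-16.31  59.28   1.35   0.42 114.64  56.47]
```

```bash
python3 -m jog '[[2.6,1.5,-1.5,0,1],[2.6,1.5,-1.5,0,1],[2.6,1.5,-1.5,0,1],[2.6,1.5,-1.5,0,1]]'; python3 -c "
from bench import r
print(r.sense()['joint_pos'].round(2))"
```

```text
time: 3.35
tool_pos: [847.6, -191.2, 382.5]
tcp_rot: [176.3, -6.5, 17.6]
ft_force: [0.2, 0.4, 0.1]
finger_gap: 85.6
[-16.32  57.94   1.29   0.59 113.31  56.54]
```

```bash
python3 -m jog '[[2.6,1.5,-1.5,0,1],[2.6,1.5,-1.5,0,1],[2.6,1.5,-1.5,0,1],[2.6,1.5,-1.5,0,1],[2.6,1.5,-1.5,0,1],[2.6,1.5,-1.5,0,1],[2.6,1.5,-1.5,0,1],[2.6,1.5,-1.5,0,1]]'; python3 -c "
from bench import r
print(r.sense()['joint_pos'].round(2))"; python3 -m jog '[[2.6,1.5,-1.5,0,1],[2.6,1.5,-1.5,0,1]]'; python3 -c "
from bench import r
print(r.sense()['joint_pos'].round(2))"
```

```text
time: 4.15
tool_pos: [846.9, -190.4, 416.8]
tcp_rot: [175.0, -8.8, 17.8]
ft_force: [0.7, 0.1, 0.8]
finger_gap: 85.6
[-16.35  55.67   1.34   0.78 112.92  56.61]
time: 4.35
tool_pos: [855.2, -192.2, 434.4]
tcp_rot: [173.6, -11.1, 18.0]
ft_force: [-0.7, 0.2, 0.8]
finger_gap: 85.4
[-16.38  54.66   1.31   0.95 111.28  56.66]
```

```bash
J="python3 -m jog"; $J '[[2.6,1.5,-1.5,0,1]]'; python3 -m jog '[[2.6,1.5,-1.5,0,1]]';python3 -m jog '[[2.6,1.5,-1.5,0,1]]'; python3 -c "
from bench import r
print(r.sense()['joint_pos'].round(2))"
```

```text
time: 4.45
tool_pos: [862.3, -193.7, 445.9]
tcp_rot: [172.5, -12.8, 18.2]
ft_force: [0.2, 0.1, -0.6]
finger_gap: 85.7
time: 4.55
tool_pos: [869.0, -195.1, 460.2]
tcp_rot: [171.4, -14.7, 18.5]
ft_force: [0.3, -0.6, 0.6]
finger_gap: 84.8
time: 4.65
tool_pos: [874.9, -196.5, 475.5]
tcp_rot: [170.2, -16.5, 18.8]
ft_force: [-0.2, 1.1, 0.7]
finger_gap: 85.2
[-16.47  52.46   1.33   1.37 107.13  56.76]
```

```bash
cat >> h.py <<'E'
from scipy.optimize import least_squares
from scipy.spatial.transform import Rotation as Rn
def fitpose(picks,z0,x0):
    # picks: list of (snap, local pt, uv)
    def f(p):
        c,s=np.cos(p[2]),np.sin(p[2]);o=[]
        for sn,P,uv in picks:
            W=[p[0]+c*P[0]-s*P[1],p[1]+s*P[0]+c*P[1],z0+P[2]]; o+=list(proj(sn,W)-uv)
        return o
    q=least_squares(f,x0); return q.x,np.array(q.fun).reshape(-1,2)
E
python3 - <<'E'
from h import *
t=load('top0');s=load('side0')
T=lambda a,b:(80+(a-2)/5,150+(b-2)/5); S=lambda a,b:(225+(a-3)/7,120+(b-3)/7)
# scale: platform corners z=62 (sc frame x forward(-x=keypad towards robot))
pk=[(t,(90,90,62),T(190,112)),(t,(90,-90,62),T(480,115)),(t,(-90,-90,62),T(470,405)),(t,(-90,90,62),T(176,400)),
(s,(90,90,62),S(560,190)),(s,(90,-90,62),S(597,368)),(s,(-90,-90,62),S(245,382)),(s,(-90,90,62),S(240,200))]
x,e=fitpose(pk,0,[540,390,0]);print(x[:2],np.degrees(x[2]));print(e.round(1))
pk=[(t,(10,54,109),T(240,342)),(t,(10,-54,109),T(275,137)),
(t,(90,-55,50),T(465,195)),(t,(90,55,50),T(425,395)),
(s,(90,55,50),S(277,257)),(s,(90,-55,50),S(490,270)),(s,(90,55,0),S(277,345)),(s,(90,-55,0),S(490,357)),
(s,(10,55,109),S(293,82)),(s,(10,-55,109),S(517,98))]
# pan yaw ~ -103: pan +y -> direction (sin103,cos..)=( .97,-.22)=> pan +y is far(+x world): swap
pk=[(a,(p[0],-p[1],p[2]),uv) for a,p,uv in pk]
x,e=fitpose(pk,62,[540,400,np.radians(-103)]);print(x[:2],np.degrees(x[2]));print(e.round(1))
E
```

```text
[548.23237123 395.67661729] -0.8768205936857066
[[ 0.  -0.5]
 [ 0.4 -0.3]
 [-0.  -0.3]
 [-0.5 -0. ]
 [-0.2  0.3]
 [-0.   0.1]
 [-0.2 -0.1]
 [-1.   0.3]]
[543.66004377 405.14349971] -101.2042883972757
[[-0.8 -1.2]
 [ 1.2  2.1]
 [-2.5 -0.9]
 [-2.8 -4.5]
 [-1.   2.5]
 [-0.3  2.5]
 [-0.7  1.9]
 [-0.6  2.1]
 [-0.4  1.8]
 [-1.8  1.2]]
```

```bash
python3 - <<'E'
from h import *
t=load('top0');s=load('side0')
T=lambda a,b:(80+(a-2)/5,150+(b-2)/5); S=lambda a,b:(225+(a-3)/7,120+(b-3)/7)
pk=[(t,(10,54,109),T(236,340)),(t,(10,-54,109),T(272,135)),
(t,(90,-55,50),T(447,187)),(t,(90,55,50),T(408,378)),(t,(90,-55,0),T(465,203)),(t,(90,55,0),T(430,392)),
(s,(90,55,50),S(277,257)),(s,(90,-55,50),S(490,270)),(s,(90,55,0),S(277,345)),(s,(90,-55,0),S(490,357)),
(s,(10,55,109),S(293,82)),(s,(10,-55,109),S(517,98))]
pk=[(a,(p[0],-p[1],p[2]),uv) for a,p,uv in pk]
x,e=fitpose(pk,62,[540,400,np.radians(-103)]);print(x[:2],np.degrees(x[2]));print(e.round(1))
st=r.sense();R=Rn.from_euler('xyz',st['tcp_rot'],degrees=True).as_matrix();print(R.round(3),np.degrees(np.arctan2(R[1,2],R[0,2])))
# bin: rim corners z=80 in side crop (270,185)
B=lambda a,b:(270+(a-3)/7,185+(b-3)/7)
pk=[(s,(90,75,80),B(474,76)),(s,(90,-75,80),B(580,275)),(s,(-90,75,80),B(95,125)),(t,(90,75,80),(233,150)),(t,(90,-75,80),(280,146)),(t,(-90,-75,80),(287,205)),(t,(-90,75,80),(241,210))]
x,e=fitpose(pk,0,[620,38,0.05]);print(x[:2],np.degrees(x[2]));print(e.round(1))
E
```

```text
[544.59101875 410.14133102] -101.03609587937522
[[-1.7 -1.1]
 [-0.   2.1]
 [-0.6  0.3]
 [-1.  -1.4]
 [ 0.7 -0.2]
 [-0.2 -3.1]
 [-0.7  1.8]
 [-0.1  1.7]
 [-0.5  1.1]
 [-0.4  1.3]
 [-0.3  1.1]
 [-1.7  0.5]]
[[ 0.908  0.272  0.32 ]
 [ 0.309 -0.948 -0.071]
 [ 0.284  0.163 -0.945]] -12.458319240406716
[618.84436316  42.57275969] 6.658561553055332
[[-0.9  0.9]
 [-1.7  0.9]
 [-0.8  0.2]
 [-0.5  0.8]
 [ 1.  -0.8]
 [ 1.  -2.2]
 [-2.2 -1.3]]
```

```bash
python3 - <<'E'
from h import *
t=load('top0');s=load('side0')
T=lambda a,b:(80+(a-2)/5,150+(b-2)/5); S=lambda a,b:(225+(a-3)/7,120+(b-3)/7)
def L(sn,f,a,b,z):
    p=pix(sn,f(*a),z);q=pix(sn,f(*b),z);d=q-p;print((p+q)/2,np.hypot(*d[:2]),np.degrees(np.arctan2(d[1],d[0])))
L(t,T,(236,340),(272,135),171)
L(t,T,(408,378),(447,187),112)
L(t,T,(90,285),(135,148),112)
L(s,S,(293,82),(517,98),171)
L(s,S,(277,257),(490,270),112)
L(s,S,(277,345),(490,357),62)
E
```

```text
[544.11402847 398.02559001 171.        ] 116.29195065693182 -7.7336983941946205
[525.62538844 319.37507906 112.        ] 114.66289210322148 -9.858294484726986
[565.06299078 504.97671246 112.        ] 84.48615536438611 -15.54316866418106
[546.65705172 406.2056724  171.        ] 116.02652735016424 -13.013196599162303
[529.77645746 333.49218245 112.        ] 108.39356443339985 -11.226574593058185
[529.61076548 329.71465903  62.        ] 109.95234493054461 -10.479684914691678
```

```bash
cat > kin.py <<'E'
import numpy as np
from scipy.optimize import least_squares
from scipy.spatial.transform import Rotation as Rn
D=np.array([
[-77.58,7.507,85.317,-0.0013,87.261,-4.893,178.27,-572.45,230.45,-179.916,-.006,17.293],
[-16.79,33.79,26.66,.1,119.66,55.78,700.7,-157.4,479.4,-179.9,0,17.5],
[-16.46,56.01,1.48,.27,120.34,56.28,801.0,-181.7,405.4,179.,-1.9,17.4],
[-16.31,59.28,1.35,.42,114.64,56.47,840.3,-190.,360.8,177.7,-4.1,17.5],
[-16.32,57.94,1.29,.59,113.31,56.54,847.6,-191.2,382.5,176.3,-6.5,17.6],
[-16.35,55.67,1.34,.78,112.92,56.61,846.9,-190.4,416.8,175.,-8.8,17.8],
[-16.38,54.66,1.31,.95,111.28,56.66,855.2,-192.2,434.4,173.6,-11.1,18.],
[-16.47,52.46,1.33,1.37,107.13,56.76,874.9,-196.5,475.5,170.2,-16.5,18.8]])
def fk(q,P):
    a1,h,L2,L3,b,d6,off=P[:7]; q=np.radians(q)
    R1=Rn.from_euler('z',q[0]);g=q[1]+q[2];b=np.radians(b)
    w=np.array([a1+L2*np.sin(q[1])+L3*np.sin(g+b),off,h+L2*np.cos(q[1])+L3*np.cos(g+b)])
    R=R1*Rn.from_euler('ZYZYZ',[0,g,q[3],q[4],q[5]+np.radians(P[7])])
    return R1.apply(w)+R.apply([0,0,d6]),R
def res(P):
    o=[]
    for d in D:
        p,R=fk(d[:6],P); o+=list(p-d[6:9]); o+=list(2*np.degrees((R.inv()*Rn.from_euler('xyz',d[9:],degrees=True)).as_rotvec()))
    return o
best=None
for c in(0,90,180,270):
    s=least_squares(res,[0,330,400,400,0,250,50,c],loss='soft_l1')
    if best is None or s.cost<best.cost: best=s
P=best.x
LO=np.array([-169.43,-51.17,1.28,-76.62,0,-152.29]);HI=np.array([169.43,129.36,143.12,256.62,156.53,152.29])
def ik(p,R,q0):
    def f(q):
        pp,RR=fk(q,P);return np.r_[(pp-p)/5,np.degrees((RR.inv()*R).as_rotvec())]
    s=least_squares(f,np.clip(q0,LO+.5,HI-.5),bounds=(LO,HI),x_scale=30.);return s.x,np.abs(s.fun).max()
if __name__=='__main__': print(P.round(2),best.cost);print(np.array(best.fun).reshape(-1,6).round(1))
E
python3 kin.py
```

```text
Traceback (most recent call last):
  File "kin.py", line 26, in <module>
    s=least_squares(res,[0,330,400,400,0,250,50,c],loss='soft_l1')
  File "kin.py", line 22, in res
    p,R=fk(d[:6],P); o+=list(p-d[6:9]); o+=list(2*np.degrees((R.inv()*Rn.from_euler('xyz',d[9:],degrees=True)).as_rotvec()))
        ~~^^^^^^^^^
  File "kin.py", line 17, in fk
    R=R1*Rn.from_euler('ZYZYZ',[0,g,q[3],q[4],q[5]+np.radians(P[7])])
         ~~~~~~~~~~~~~^^^^^^^^^^^^^^^^^^^^^^^^^^^^^^^^^^^^^^^^^^^^^^^
  File "scipy/spatial/transform/_rotation.pyx", line 1413, in scipy.spatial.transform._rotation.Rotation.from_euler
ValueError: Expected axis specification to be a non-empty string of upto 3 characters, got ZYZYZ
```

```bash
sed -i "s/R=R1\*Rn.from_euler('ZYZYZ',\[0,g,q\[3\],/R=R1*Rn.from_euler('y',g)*Rn.from_euler('ZYZ',[q[3],/" kin.py; python3 kin.py
```

```text
[-1.1000e-01  3.1781e+02  3.6923e+02  5.5690e+02  6.3300e+00  3.6483e+02
  5.1170e+01  9.0010e+01] 0.060081329089477276
[[ 0.2  0.   0.  -0.   0.   0. ]
 [ 0.  -0.   0.  -0.1  0.1 -0.1]
 [-0.1 -0.  -0.   0.  -0.1  0. ]
 [ 0.  -0.   0.   0.  -0.1 -0. ]
 [-0.  -0.1 -0.   0.  -0.   0. ]
 [ 0.   0.  -0.1  0.1  0.1 -0. ]
 [-0.   0.   0.1  0.   0.1  0. ]
 [-0.  -0.1  0.  -0.  -0.   0. ]]
```

```bash
cat > plan.py <<'E'
from kin import *
def toolR(alpha,az,flip):
    az=np.radians(az);a=np.radians(alpha)
    z=np.array([np.sin(a)*np.cos(az),np.sin(a)*np.sin(az),-np.cos(a)])
    y=np.array([np.sin(az),-np.cos(az),0])*flip  # flip=+1: y_tool along pan +x (az=pan y az)
    return Rn.from_matrix(np.c_[np.cross(y,z),y,z])
PANYAW=-101.8; G=np.array([10,0,98.]); LIP=np.array([-107,0,9.])
def panpose(tcp,R,Rtp,go=19):  # Rtp: tool->pan rotation (pan = R*Rtp)
    Rp=R*Rtp; g=tcp-R.apply([0,0,go]); return g-Rp.apply(G),Rp
def tcp_from(liptarget,R,Rtp,go=19):
    Rp=R*Rtp; return liptarget-Rp.apply(LIP-G)+R.apply([0,0,go])
E
python3 - <<'E'
from plan import *
alpha=39.5; az=PANYAW+90
bin_=np.array([618.8,42.6,0]); pan=np.array([545.5,405,62]); 
Rp0=Rn.from_euler('z',PANYAW,degrees=True)
for flip in(1,-1):
    R=toolR(alpha,az,flip); Rtp=R.inv()*Rp0
    g=pan+Rp0.apply(G)
    print('flip',flip,R.as_euler('xyz',degrees=True).round(1))
    q0=np.array([25,30,80,0,30,(0 if flip==1 else -90)])
    for q6 in(-120,-60,0,60,120):
      for q4 in (0,-40,40):
        q,e=ik(g+R.apply([0,0,19]),R,[25,30,80,q4,40,q6])
        if e<.1: print('grasp',q.round(1)); break
    for dz in(60,150):
        qq,e=ik(g+R.apply([0,0,19])+[0,0,dz],R,q); print('lift',dz,qq.round(1),round(e,2))
    q=qq
    for phi in range(0,76,10):
        Rt=R*Rn.from_euler('z',-phi,degrees=True); Rp=Rt*Rtp
        zz=np.degrees(np.arccos(Rp.as_matrix()[2,2]));sx,sy=Rp.as_matrix()[2,0],Rp.as_matrix()[2,1]
        dn=Rp.as_matrix()[:2,2]; dn=dn/np.linalg.norm(dn) if phi else dn
        lip=bin_+[0,0,130];lip[:2]-=0
        t=tcp_from(lip,Rt,Rtp);q,e=ik(t,Rt,q);
        print(phi,t.round(0),q.round(0),round(e,2),'tilt',zz.round(1),'xel',np.degrees(np.arcsin(sx)).round(1),'yel',np.degrees(np.arcsin(sy)).round(1),'flow',np.degrees(np.arctan2(dn[1],dn[0])).round(0))
E
```

```text
flip 1 [180.  -39.5 -11.8]
lift 60 [ 43.6   2.1  99.9 -31.   58.6 152.3] 4.89
lift 150 [ 45.7  -0.7  94.3 -32.5  66.9 152.3] 2.54
0 [607. -74. 204.] [-12. -25. 126.  -0.  39.  90.] 0.0 tilt 0.0 xel -0.0 yel 0.0 flow -0.0
10 [624. -66. 217.] [-10. -22. 123.  -2.  40.  83.] 0.0 tilt 6.4 xel 6.3 yel -0.4 flow 82.0
20 [640. -54. 228.] [ -8. -20. 120.  -4.  41.  76.] 0.0 tilt 12.7 xel 12.6 yel -1.7 flow 86.0
30 [654. -39. 237.] [ -6. -18. 117.  -6.  41.  69.] 0.0 tilt 19.0 xel 18.5 yel -3.8 flow 90.0
40 [667. -22. 244.] [ -3. -16. 115.  -8.  42.  63.] 0.0 tilt 25.1 xel 24.1 yel -6.6 flow 94.0
50 [677.  -2. 248.] [ -1. -14. 113. -10.  43.  56.] 0.0 tilt 31.2 xel 29.2 yel -10.1 flow 98.0
60 [684.  19. 251.] [  2. -12. 111. -13.  43.  50.] 0.0 tilt 37.1 xel 33.4 yel -14.2 flow 102.0
70 [688.  42. 251.] [  5. -11. 110. -15.  44.  44.] 0.0 tilt 42.8 xel 36.7 yel -18.8 flow 107.0
flip -1 [180.   39.5 168.2]
grasp [ 48.    8.2 102.9 -42.3  54.8  -9.4]
grasp [ 48.    8.2 102.9 -42.3  54.8  -9.4]
grasp [ 48.    8.2 102.9 -42.3  54.8  -9.4]
grasp [ 48.    8.2 102.9 -42.3  54.8  -9.4]
grasp [ 48.   
[... 281 characters left out ...]
t 6.4 xel 6.3 yel -0.4 flow 82.0
20 [640. -54. 228.] [  -8.  -20.  120.   -4.   41. -104.] 0.0 tilt 12.7 xel 12.6 yel -1.7 flow 86.0
30 [654. -39. 237.] [  -6.  -18.  117.   -6.   41. -111.] 0.0 tilt 19.0 xel 18.5 yel -3.8 flow 90.0
40 [667. -22. 244.] [  -3.  -16.  115.   -8.   42. -117.] 0.0 tilt 25.1 xel 24.1 yel -6.6 flow 94.0
50 [677.  -2. 248.] [  -1.  -14.  113.  -10.   43. -124.] 0.0 tilt 31.2 xel 29.2 yel -10.1 flow 98.0
60 [684.  19. 251.] [   2.  -12.  111.  -13.   43. -130.] 0.0 tilt 37.1 xel 33.4 yel -14.2 flow 102.0
70 [688.  42. 251.] [   5.  -11.  110.  -15.   44. -136.] 0.0 tilt 42.8 xel 36.7 yel -18.8 flow 107.0<stdin>:19: RuntimeWarning: invalid value encountered in arccos
```

```bash
python3 -m jog '[[2.6,1.5,-1,0,1]]' >/dev/null; python3 -m jog '[[2.6,1.5,-1,0,1]]'>/dev/null;python3 -m jog '[[2.6,1.5,-1,0,1]]'>/dev/null; python3 -m jog '[[2.6,1.5,-1,0,1]]' >/dev/null; python3 -m jog '[[2.6,1.5,-1,0,1]]'>/dev/null;python3 -m jog '[[2.6,1.5,-1,0,1]]'; python3 -c "
from h import *
s=r.sense();R=Rn.from_euler('xyz',s['tcp_rot'],degrees=True).as_matrix()
print(s['joint_pos'].round(2),np.degrees(np.arccos(-R[2,2])),np.degrees(np.arctan2(R[1,2],R[0,2])))"
```

```text
time: 5.25
tool_pos: [917.3, -205.7, 558.6]
tcp_rot: [162.5, -27.6, 21.7]
ft_force: [-0.1, 0.1, 0.2]
finger_gap: 85.3
[-16.6   48.94   1.34   2.18  97.46  56.91] 32.32433823769695 -12.563822713490476
```

```bash
python3 -m jog '[[2.6,1.5,-1,0,1]]' >/dev/null; python3 -m jog '[[2.6,1.5,-1,0,1]]'>/dev/null;python3 -m jog '[[2.6,1.5,-1,0,1]]'; python3 -c "
from h import *
s=r.sense();R=Rn.from_euler('xyz',s['tcp_rot'],degrees=True).as_matrix()
print(s['joint_pos'].round(2),np.degrees(np.arccos(-R[2,2])),np.degrees(np.arctan2(R[1,2],R[0,2])))"
```

```text
time: 5.55
tool_pos: [925.3, -207.5, 614.4]
tcp_rot: [158.2, -32.8, 23.9]
ft_force: [0.5, 1.0, 0.7]
finger_gap: 85.4
[-16.73  46.41   1.34   2.6   93.62  56.95] 38.69777253847485 -12.583927833405548
```

```bash
cat >> plan.py <<'E'
from bench import r
def now():
    s=r.sense();return s['tool_pos'],Rn.from_euler('xyz',s['tcp_rot'],degrees=True),s
def rows_to(targets,base=None):
    # targets: list of (tcp,R); prints shift (tool axes) + turn
    p,R=base if base else now()[:2]; o=[]
    for t,Rt in targets:
        d=R.inv().apply(np.asarray(t)-p); e=(R.inv()*Rt).as_rotvec()
        o.append(np.r_[d/1000,e]); 
    return np.array(o)
def align(R,az_jaw):
    # turn about tool z so that tool y is horizontal-most along azimuth az_jaw ; returns turn rad
    d=np.array([np.cos(np.radians(az_jaw)),np.sin(np.radians(az_jaw)),0]);v=R.inv().apply(d);return np.arctan2(-v[0],v[1])
E
python3 - <<'E'
from plan import *
p,R,s=now(); th=align(R,PANYAW+180); print('turn',th)
Rt=R*Rn.from_euler('z',th); a=Rt.apply([0,0,1]);print(a.round(3),Rt.apply([0,1,0]).round(3))
Gw=np.array([545,402,160.]);W=Gw-151*a
print(W.round(0),rows_to([(W,Rt)]).round(3)); q=s['joint_pos']
for k in np.linspace(0,1,9):
    Rk=R*Rn.from_euler('z',th*k);q,e=ik(p+(W-p)*k,Rk,q);print(q.round(0),round(e,2))
E
```

```text
turn -2.62909673515939
[ 0.61  -0.136 -0.78 ] [ 0.21   0.978 -0.007]
[453. 423. 278.] [[-0.331 -0.782 -0.111 -0.     0.    -2.629]]
[-17.  46.   1.   3.  94.  57.] 0.0
[-12.  20.  44.  -1.  78.  42.] 0.0
[-5.  6. 64. -5. 71. 30.] 0.0
[  3.  -3.  78. -10.  68.  20.] 0.0
[ 13. -10.  89. -17.  66.  12.] 0.0
[ 24. -14.  96. -24.  67.   6.] 0.0
[ 36. -14. 101. -30.  68.   1.] 0.0
[ 48. -10. 102. -35.  71.  -5.] 0.0
[ 58.  -3. 100. -38.  73. -12.] 0.0
```

```bash
python3 -m jog '[[-0.33,-0.78,-0.11,-2.63,1],[-0.33,-0.78,-0.11,-2.63,1],[-0.33,-0.78,-0.11,-2.63,1],[-0.33,-0.78,-0.11,-2.63,1],[-0.33,-0.78,-0.11,-2.63,1],[-0.33,-0.78,-0.11,-2.63,1],[-0.33,-0.78,-0.11,-2.63,1],[-0.33,-0.78,-0.11,-2.63,1],[-0.33,-0.78,-0.11,-2.63,1],[-0.33,-0.78,-0.11,-2.63,1],[-0.33,-0.78,-0.11,-2.63,1],[-0.33,-0.78,-0.11,-2.63,1],[-0.33,-0.78,-0.11,-2.63,1],[-0.33,-0.78,-0.11,-2.63,1],[-0.33,-0.78,-0.11,-2.63,1],[-0.33,-0.78,-0.11,-2.63,1],[-0.33,-0.78,-0.11,-2.63,1],[-0.33,-0.78,-0.11,-2.63,1],[-0.33,-0.78,-0.11,-2.63,1],[-0.33,-0.78,-0.11,-2.63,1]]'; python3 - <<'E'
from h import *
s=r.sense();R=Rn.from_euler('xyz',s['tcp_rot'],degrees=True).as_matrix()
print(s['joint_pos'].round(2),np.degrees(np.arccos(-R[2,2])),np.degrees(np.arctan2(R[1,2],R[0,2])),R[:,1])
for n in('wrist','top'):snap(n,n+'1')
E
```

```text
time: 7.55
tool_pos: [452.1, 423.5, 275.4]
tcp_rot: [-179.2, 38.6, 168.9]
ft_force: [1.1, -0.2, -1.0]
finger_gap: 85.4
[ 58.46  -3.03  99.77 -38.06  72.85 -11.96] 38.581490020007124 -12.39809847866202 [ 0.20110057  0.9795079  -0.01108282]
```

View pics/wrist1.png

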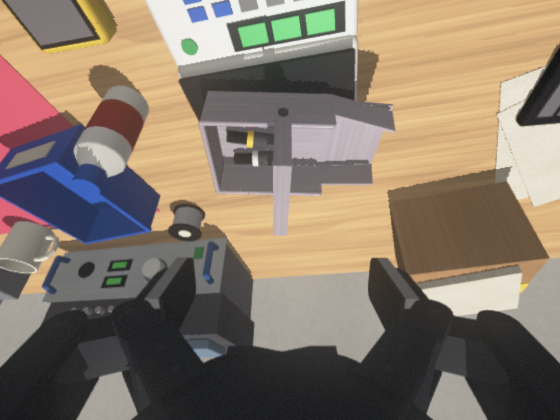

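View pics/top1.png

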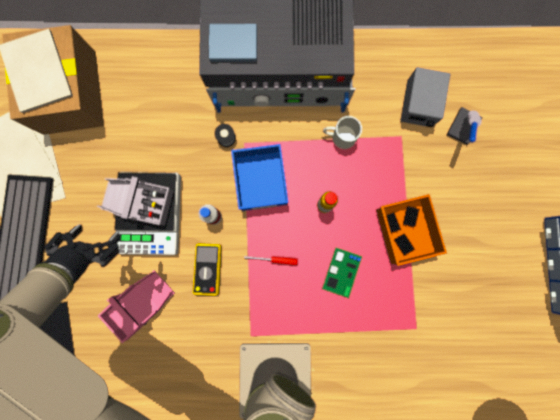

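```bash
python3 - <<'E'
from h import *
im=cv2.imread('pics/wrist1.png')
cv2.imwrite('pics/wrist1c.png',cv2.resize(im[85:245,190:400],None,fx=3.75,fy=3.75,interpolation=cv2.INTER_CUBIC))
E
```

```text
(no output)
```

View pics/wrist1c.png

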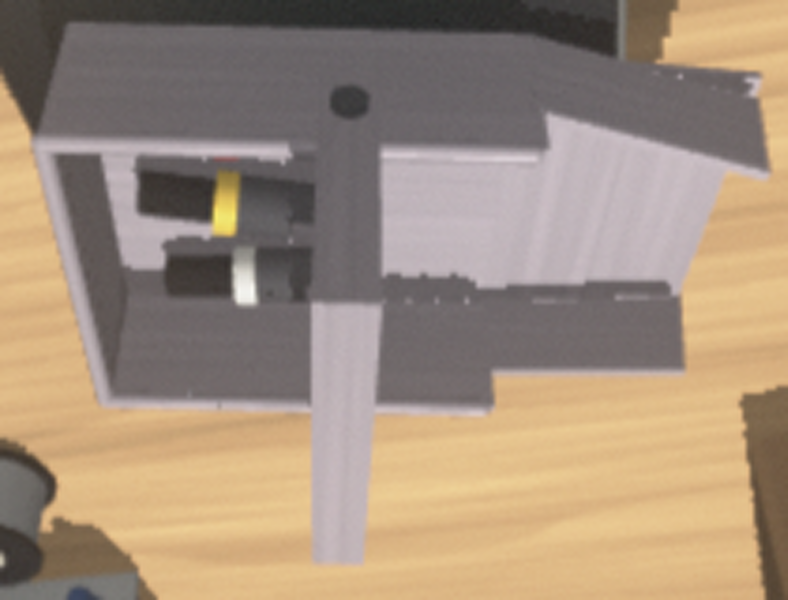

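```bash
python3 - <<'E'
from h import *
w=load('wrist1');t=load('top0');s=load('side0')
C=lambda a,b:(190+(a-1.4)/3.75,85+(b-1.4)/3.75)
pk=[((10,-57,109),C(346,302)),((10,57,109),C(339,562)),((90,-55,50),C(37,140)),((90,55,50),C(105,405)),((90,-55,0),C(68,25)),((-40,-55,0),C(535,37)),((-40,-55,50),C(548,150))]
x,e=fitpose([(w,a,b) for a,b in pk],62,[545,405,np.radians(-101)]);print(x[:2],np.degrees(x[2]));print(e.round(1))
d=x
def hp(x,P=(10,0)): c,s_=np.cos(x[2]),np.sin(x[2]);return x[0]+c*P[0]-s_*P[1],x[1]+s_*P[0]+c*P[1]
print('handle',hp(x))
for a,b in pk[:2]: print(pix(w,b,171))
E
```

```text
[547.89981908 412.90933023] -102.75392306683631
[[ 0.8  1.5]
 [ 0.3 -0.5]
 [ 1.  -0.6]
 [ 0.5 -0.9]
 [ 0.7 -0.4]
 [-2.1 -0.6]
 [-1.2 -0.2]]
handle (np.float64(545.692176908861), np.float64(403.1560581572472))
[488.22001009 415.44562858 171.        ]
[602.2658061  390.01372761 171.        ]
```

```bash
sed -i 's/^PANYAW=-101.8/PANYAW=-102.6/' plan.py; python3 - <<'E'
from plan import *
p,R,s=now(); th=align(R,PANYAW+180); print('turn',th)
a=R.apply([0,0,1]);Gw=np.array([545.4,402.8,160.]);W=Gw+18*a
print(rows_to([(W,R)]).round(4)); print(ik(W,R*Rn.from_euler('z',th),s['joint_pos']))
E
```

```text
turn 0.011154879839525067
[[0.0016 0.0012 0.1682 0.     0.     0.    ]]
(array([ 48.18001484,   9.44984813, 101.05900748, -41.17093106,
        55.89045265,  -9.57431388]), np.float64(7.389644451905042e-14))
```

```bash
python3 -m jog '[[0.0016,0.0012,0.04,0.011,1],[0.0016,0.0012,0.08,0.011,1],[0.0016,0.0012,0.11,0.011,1],[0.0016,0.0012,0.14,0.011,1],[0.0016,0.0012,0.16,0.011,1],[0.0016,0.0012,0.168,0.011,1],[0.0016,0.0012,0.168,0.011,1]]'; python3 - <<'E'
from h import *
print(r.sense()['joint_pos'].round(2))
for n in('wrist','side'):snap(n,n+'2')
im=cv2.imread('pics/side2.png');cv2.imwrite('pics/side2c.png',cv2.resize(im[80:200,200:340],None,fx=5,fy=5,interpolation=cv2.INTER_CUBIC))
E
```

```text
time: 8.35
tool_pos: [557.4, 398.9, 146.3]
tcp_rot: [179.9, 38.7, 167.2]
ft_force: [-0.1, -0.7, -0.0]
finger_gap: 85.5
[ 48.03   9.42 101.05 -41.16  55.9   -9.55]
```

View pics/wrist2.png

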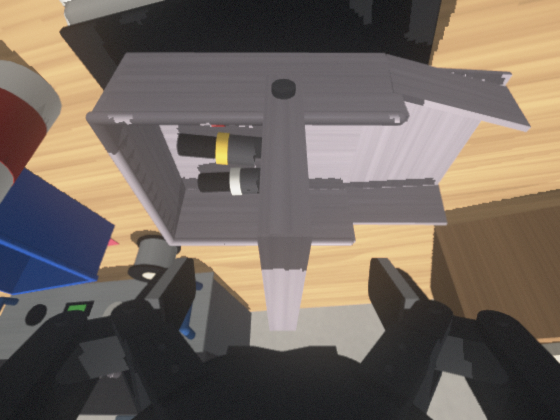

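View pics/side2c.png

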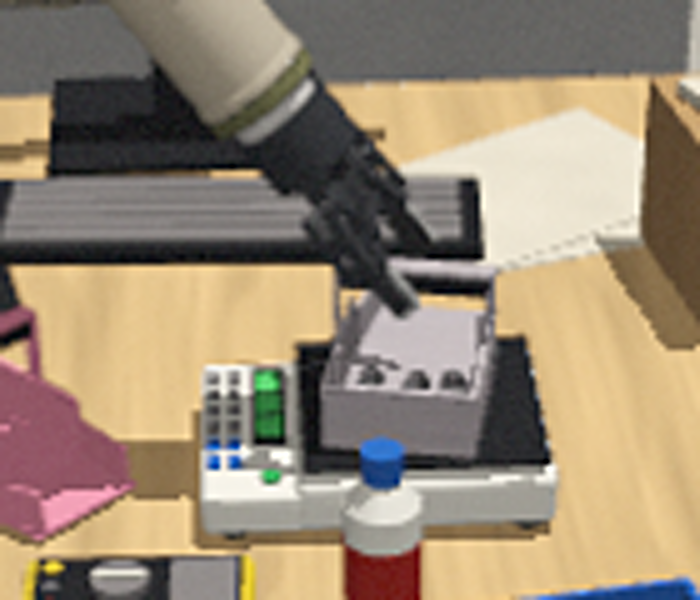

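```bash
python3 -m jog '[[0,0,0,0,0.5],[0,0,0,0,0.3],[0,0,0,0,0.1],[0,0,0,0,0.1],[0,0,0,0,0.05],[0,0,0,0,0],[0,0,0,0,0],[0,0,0,0,0],[0,0,0,0,0],[0,0,0,0,0]]' 90; python3 - <<'E'
from h import *
print(r.sense()['joint_pos'].round(2),r.sense()['wrist_torque'])
for n in('wrist','side'):snap(n,n+'3')
im=cv2.imread('pics/side3.png');cv2.imwrite('pics/side3c.png',cv2.resize(im[80:200,200:340],None,fx=5,fy=5,interpolation=cv2.INTER_CUBIC))
E
```

```text
time: 9.45
tool_pos: [557.0, 400.7, 148.1]
tcp_rot: [179.7, 38.8, 167.2]
ft_force: [-2.9, 0.2, 3.0]
finger_gap: 12.7
[ 48.16   9.32 100.99 -41.15  55.93  -9.57] [-0.00162551  0.43895759 -0.02988027]
```

View pics/wrist3.png

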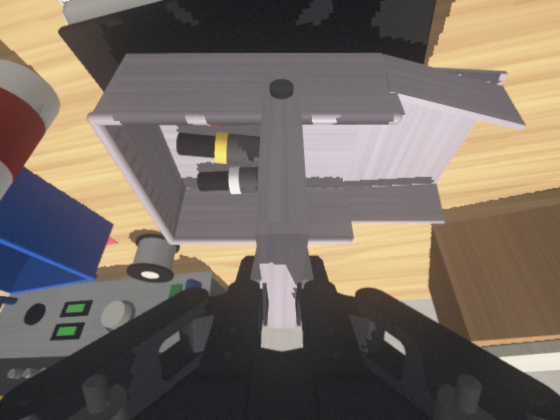

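View pics/side3c.png

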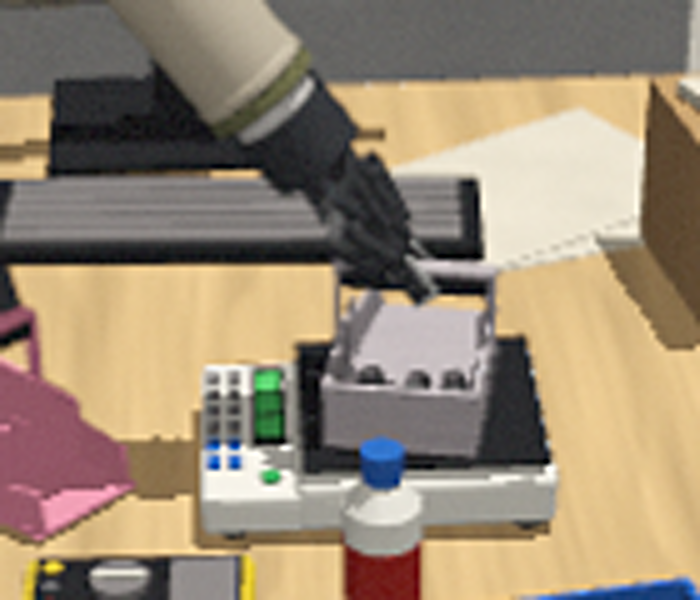

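```bash
python3 -c "
from plan import *
p,R,s=now();print(R.inv().apply([0,0,.1]).round(4),R.as_matrix().round(3))"
```

```text
[-0.0627  0.0004 -0.0779] [[-0.76   0.218  0.612]
 [ 0.172  0.976 -0.134]
 [-0.627  0.004 -0.779]]
```

```bash
python3 -m jog '[[-0.006,0,-0.008,0,0],[-0.013,0,-0.016,0,0],[-0.025,0,-0.031,0,0],[-0.038,0,-0.047,0,0],[-0.05,0,-0.062,0,0],[-0.05,0,-0.062,0,0]]'; python3 - <<'E'
from h import *
print(r.sense()['joint_pos'].round(2),r.sense()['wrist_torque'])
for n in('wrist','side'):snap(n,n+'4')
im=cv2.imread('pics/side4.png');cv2.imwrite('pics/side4c.png',cv2.resize(im[60:180,200:340],None,fx=5,fy=5,interpolation=cv2.INTER_CUBIC))
E
```

```text
time: 10.15
tool_pos: [558.9, 402.1, 234.4]
tcp_rot: [179.2, 39.1, 166.9]
ft_force: [0.7, 0.6, -4.3]
finger_gap: 12.8
[ 48.13   4.13  97.15 -37.94  62.51 -15.93] [0.16442743 0.67266416 0.02617972]
```

View pics/wrist4.png

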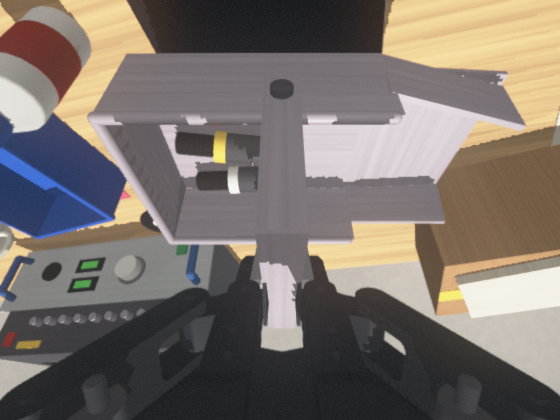

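View pics/side4c.png

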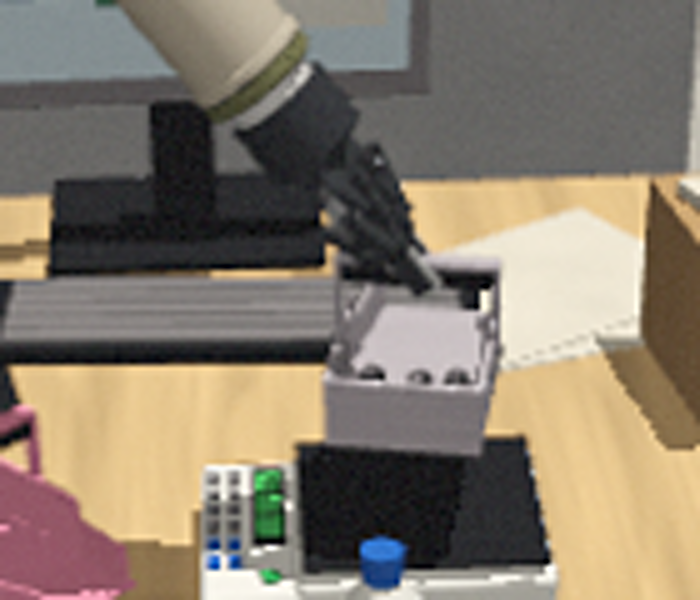

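```bash
python3 - <<'E'
from h import *
t=load('top0');s=load('side0')
print('can cap',pix(t,(329,197),170),pix(s,(300,240),170),'foot side',pix(s,(299,282),10))
print('bottle',pix(t,(208,213),147),pix(s,(277,174),147))
print('mug',pix(t,(348,125),90),pix(s,(384,270),90)); print('reel',pix(t,(224,131),50),pix(s,(355,198),50))
E
```

```text
can cap [ 542.78172154 -155.66763442  170.        ] [ 541.27966256 -181.19976329  170.        ] foot side [ 543.52070581 -178.40945304   10.        ]
bottle [501.07615516 186.37744971 147.        ] [508.86038902 172.55294271 147.        ]
mug [ 776.72477989 -227.05039027   90.        ] [ 764.79666463 -230.04453121   90.        ]
reel [771.81468066 159.13243029  50.        ] [770.08442229 153.8307983   50.        ]
```

```bash
cat >> plan.py <<'E'
Rg=Rn.from_euler('xyz',[179.7,38.8,167.2],degrees=True); Rtp=Rg.inv()*Rn.from_euler('z',PANYAW,degrees=True)
tp=Rg.inv().apply(np.array([548.5,412.8,62.])-np.array([557.0,400.7,148.1]))
def pan_of(p,R): return p+R.apply(tp),R*Rtp
def lip_of(p,R): o,Rp=pan_of(p,R); return o+Rp.apply(LIP)
def tcp_for_lip(lip,R): return np.asarray(lip)-(R*Rtp).apply(LIP)-R.apply(tp)
def info(p,R):
    M=(R*Rtp).as_matrix(); return 'tilt %.1f xel %.1f yel %.1f lip %s'%(np.degrees(np.arccos(M[2,2])),np.degrees(np.arcsin(M[2,0])),np.degrees(np.arcsin(M[2,1])),lip_of(p,R).round(0))
E
python3 - <<'E'
from plan import *
p,R,s=now();print(info(p,R),pan_of(p,R)[0].round(0))
W1=p+[0,0,90]; W2=tcp_for_lip([628,5,215],R)
print(rows_to([(W1,R),((W1*.5+W2*.5),R),(W2,R)]).round(3)); q=s['joint_pos']
for k in (0,.25,.5,.75,1):
    q,e=ik(W1+(W2-W1)*k,R,q);print(q.round(0),round(e,2))
E
```

```text
tilt 0.1 xel -0.1 yel 0.0 lip [572. 517. 152.] [549. 413. 143.]
[[-0.056  0.001 -0.07   0.     0.     0.   ]
 [-0.114 -0.243 -0.008  0.     0.     0.   ]
 [-0.171 -0.488  0.053  0.     0.     0.   ]]
[ 48.   1.  91. -35.  70. -22.] 0.0
[ 37. -13. 105. -32.  64. -33.] 0.0
[ 21. -23. 114. -24.  58. -49.] 0.0
[  2. -28. 118. -11.  53. -71.] 0.0
[-17. -26. 117.   4.  50. -95.] 0.0
```

```bash
python3 -m jog '[[-0.008,0,-0.01,0,0],[-0.022,0,-0.028,0,0],[-0.038,0,-0.048,0,0],[-0.05,0.001,-0.063,0,0],[-0.056,0.001,-0.07,0,0],[-0.056,0.001,-0.07,0,0]]'; python3 - <<'E'
from plan import *
p,R,s=now();print(info(p,R),pan_of(p,R)[0].round(0))
W2=tcp_for_lip([628,5,215],R); d=rows_to([(W2,R)])[0];print(d.round(3))
for f in(10,25,45,70,100,135,170,205,240,275,310,345,380,412,440,465,485,500,510,517):print('[%.3f,%.3f,%.3f,0,0],'%tuple(d[:3]*f/517))
E
```

```text
time: 10.85
tool_pos: [557.7, 401.7, 320.8]
tcp_rot: [179.4, 38.9, 167.0]
ft_force: [0.8, 0.2, -5.0]
finger_gap: 12.6
tilt 0.3 xel -0.2 yel 0.1 lip [573. 519. 244.] [549. 414. 235.]
[-0.113 -0.489  0.124  0.     0.     0.   ]
[-0.002,-0.009,0.002,0,0],
[-0.005,-0.024,0.006,0,0],
[-0.010,-0.043,0.011,0,0],
[-0.015,-0.066,0.017,0,0],
[-0.022,-0.095,0.024,0,0],
[-0.030,-0.128,0.032,0,0],
[-0.037,-0.161,0.041,0,0],
[-0.045,-0.194,0.049,0,0],
[-0.053,-0.227,0.057,0,0],
[-0.060,-0.260,0.066,0,0],
[-0.068,-0.293,0.074,0,0],
[-0.076,-0.327,0.083,0,0],
[-0.083,-0.360,0.091,0,0],
[-0.090,-0.390,0.099,0,0],
[-0.096,-0.416,0.105,0,0],
[-0.102,-0.440,0.111,0,0],
[-0.106,-0.459,0.116,0,0],
[-0.110,-0.473,0.120,0,0],
[-0.112,-0.483,0.122,0,0],
[-0.113,-0.489,0.124,0,0],
```

```bash
python3 -m jog '[[-0.002,-0.009,0.002,0,0],[-0.005,-0.024,0.006,0,0],[-0.01,-0.043,0.011,0,0],[-0.015,-0.066,0.017,0,0],[-0.022,-0.095,0.024,0,0],[-0.03,-0.128,0.032,0,0],[-0.037,-0.161,0.041,0,0],[-0.045,-0.194,0.049,0,0],[-0.053,-0.227,0.057,0,0],[-0.06,-0.26,0.066,0,0],[-0.068,-0.293,0.074,0,0],[-0.076,-0.327,0.083,0,0],[-0.083,-0.36,0.091,0,0],[-0.09,-0.39,0.099,0,0],[-0.096,-0.416,0.105,0,0],[-0.102,-0.44,0.111,0,0],[-0.106,-0.459,0.116,0,0],[-0.11,-0.473,0.12,0,0],[-0.112,-0.483,0.122,0,0],[-0.113,-0.489,0.124,0,0]]'; python3 - <<'E'
from plan import *
from h import snap
p,R,s=now();print(info(p,R),pan_of(p,R)[0].round(0),s['joint_pos'].round(1))
for n in('wrist','side','top'):snap(n,n+'5')
E
```

```text
time: 12.85
tool_pos: [611.4, -112.8, 288.5]
tcp_rot: [179.4, 38.7, 167.0]
ft_force: [0.8, 0.6, -4.4]
finger_gap: 12.4
tilt 0.2 xel -0.2 yel -0.1 lip [626.   4. 212.] [ 603. -100.  202.] [-16.9 -25.9 117.5   3.9  49.8 -95.6]
```

View pics/wrist5.png

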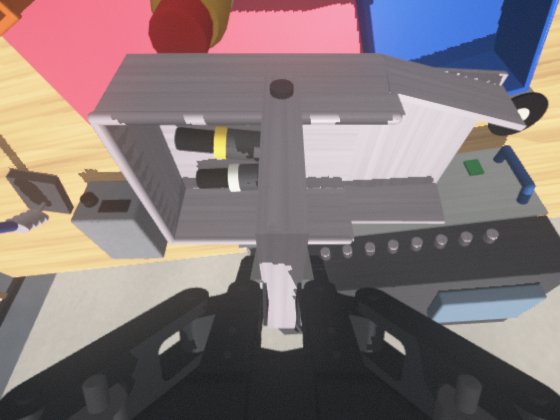

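View pics/side5.png

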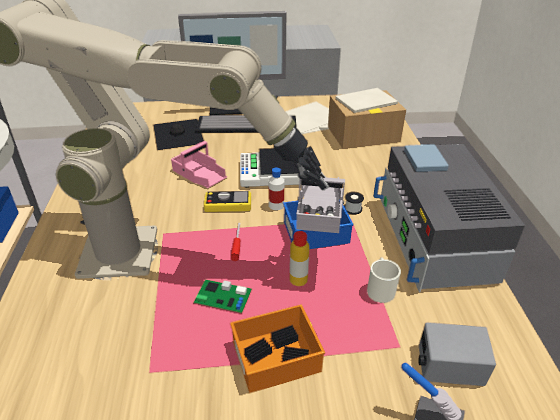

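View pics/top5.png

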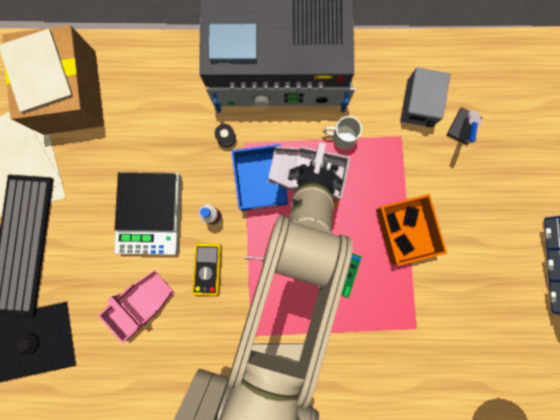

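```bash
cat > pour.py <<'E'
from plan import *
import sys
p,R,s=now();print(info(p,R)); q=s['joint_pos']
def gen(seq):
    global q
    for ph,l in seq:
        Rt=R*Rn.from_euler('z',-ph,degrees=True);t=tcp_for_lip(l,Rt);d=rows_to([(t,Rt)],(p,R))[0];q,e=ik(t,Rt,q)
        print('[%.3f,%.3f,%.3f,%.3f,0],'%(d[0],d[1],d[2],d[5]),info(t,Rt),'q6 %.0f e %.2f'%(q[5],e), (pan_of(t,Rt)[0]+(Rt*Rtp).apply([90,-57,0])).round(0))
E
python3 - <<'E'
from pour import *
gen([(4,[627,4,212]),(8,[628,5,212]),(12,[628,5,212]),(16,[628,5,210]),(18,[628,5,200]),(18,[628,5,185]),(18,[628,5,165]),(18,[628,5,145]),(18,[628,5,130]),(18,[628,5,122]),(18,[628,5,120])])
print()
gen([(k,[628,5,l]) for k,l in zip(range(22,73,4),np.linspace(120,113,13))])
E
```

```text
tilt 0.2 xel -0.2 yel -0.0 lip [627.   5. 213.]
[-0.008,0.003,0.001,-0.070,0], tilt 2.3 xel 2.3 yel -0.1 lip [627.   4. 212.] q6 -99 e 0.00 [ 538. -181.  211.]
[-0.016,0.009,0.001,-0.140,0], tilt 4.8 xel 4.8 yel -0.2 lip [628.   5. 212.] q6 -102 e 0.00 [ 549. -184.  220.]
[-0.023,0.015,0.001,-0.209,0], tilt 7.3 xel 7.2 yel -0.5 lip [628.   5. 212.] q6 -105 e 0.00 [ 560. -188.  228.]
[-0.029,0.020,0.003,-0.279,0], tilt 9.8 xel 9.7 yel -1.0 lip [628.   5. 210.] q6 -107 e 0.00 [ 571. -190.  235.]
[-0.026,0.023,0.011,-0.314,0], tilt 11.0 xel 10.9 yel -1.3 lip [628.   5. 200.] q6 -109 e 0.00 [ 576. -191.  230.]
[-0.016,0.023,0.022,-0.314,0], tilt 11.0 xel 10.9 yel -1.3 lip [628.   5. 185.] q6 -109 e 0.00 [ 576. -191.  215.]
[-0.004,0.023,0.038,-0.314,0], tilt 11.0 xel 10.9 yel -1.3 lip [628.   5. 165.] q6 -109 e 0.00 [ 576. -191.  195.]
[0.009,0.023,0.054,-0.314,0], tilt 11.0 xel 10.9 yel -1.3 lip [628.   5. 145.] q6 -109 e 0.00 [ 576. -191.  175.]
[0.018,0.023,0.065,-0.314,0], tilt 11.0 xel 10.9 yel -1.3 lip [628.   5. 130.] q6 -109 e 0.00 [ 576. -191.  160.]
[0.023,0.023,0.072,-0.314,0]
[... 996 characters left out ...]
205.]
[-0.009,0.085,0.076,-0.873,0], tilt 30.5 xel 28.6 yel -9.8 lip [628.   5. 116.] q6 -129 e 0.00 [ 664. -173.  212.]
[-0.010,0.094,0.077,-0.942,0], tilt 32.8 xel 30.4 yel -11.3 lip [628.   5. 115.] q6 -132 e 0.00 [ 675. -166.  219.]
[-0.011,0.103,0.077,-1.012,0], tilt 35.1 xel 32.0 yel -13.0 lip [628.   5. 115.] q6 -134 e 0.00 [ 685. -159.  225.]
[-0.012,0.112,0.078,-1.082,0], tilt 37.4 xel 33.5 yel -14.7 lip [628.   5. 114.] q6 -137 e 0.00 [ 695. -151.  230.]
[-0.011,0.121,0.078,-1.152,0], tilt 39.7 xel 34.9 yel -16.5 lip [628.   5. 114.] q6 -139 e 0.00 [ 704. -142.  236.]
[-0.010,0.130,0.079,-1.222,0], tilt 41.9 xel 36.1 yel -18.4 lip [628.   5. 113.] q6 -141 e 0.00 [ 713. -132.  240.]
```

```bash
python3 -m jog '[[-0.008,0.003,0.001,-0.07,0],[-0.016,0.009,0.001,-0.14,0],[-0.023,0.015,0.001,-0.209,0],[-0.029,0.02,0.003,-0.279,0],[-0.026,0.023,0.011,-0.314,0],[-0.016,0.023,0.022,-0.314,0],[-0.004,0.023,0.038,-0.314,0],[0.003,0.023,0.046,-0.314,0],[0.006,0.023,0.05,-0.314,0],[0.006,0.023,0.05,-0.314,0]]'; python3 - <<'E'
from pour import *
from h import snap
for n in('wrist','side'):snap(n,n+'6')
gen([(k,[629,5,l]) for k,l in zip(range(4,55,4),[145,137,130,124,120,118,117,116,116,115,114,114,113])])
E
```

```text
time: 14.0
tool_pos: [642.3, -94.7, 245.2]
tcp_rot: [-166.7, 36.6, -170.4]
ft_force: [0.2, 0.2, -4.6]
finger_gap: 12.6
tilt 11.0 xel 10.9 yel -1.4 lip [627.   5. 148.]
[-0.008,0.004,0.003,-0.070,0], tilt 13.4 xel 13.3 yel -2.0 lip [629.   5. 145.] q6 -112 e 0.00 [ 588. -192.  184.]
[-0.011,0.011,0.010,-0.140,0], tilt 15.9 xel 15.7 yel -2.8 lip [629.   5. 137.] q6 -114 e 0.00 [ 599. -193.  184.]
[-0.014,0.017,0.015,-0.209,0], tilt 18.4 xel 18.0 yel -3.7 lip [629.   5. 130.] q6 -117 e 0.00 [ 610. -192.  186.]
[-0.018,0.024,0.020,-0.279,0], tilt 20.8 xel 20.2 yel -4.7 lip [629.   5. 124.] q6 -120 e 0.00 [ 622. -190.  188.]
[-0.022,0.031,0.023,-0.349,0], tilt 23.2 xel 22.4 yel -5.8 lip [629.   5. 120.] q6 -122 e 0.00 [ 633. -187.  193.]
[-0.026,0.038,0.025,-0.419,0], tilt 25.7 xel 24.5 yel -7.1 lip [629.   5. 118.] q6 -125 e 0.00 [ 644. -183.  199.]
[-0.031,0.046,0.025,-0.489,0], tilt 28.0 xel 26.5 yel -8.4 lip [629.   5. 117.] q6 -127 e 0.00 [ 655. -178.  205.]
[-0.036,0.053,0.026,-0.559,0], tilt 30.4 xel 28.4 yel -9.9 lip [629.   5. 116.] q6 -129 e 0.00 [ 666. -173.  212.]
[-0.040,0.061,0.026,-0.628,0], tilt 32.8 xel 30.2 yel -11.4 lip [629.   5. 116.] q6 -132 e 0.00 [ 676. -166.  219.]
[-0.044,0.070,0.027,-0.698,0], tilt 35.1 xel 31.9 yel -13.0 lip [629.   5. 115.] q6 -134 e 0.00 [ 686. -159.  225.]
[-0.047,0.078,0.028,-0.768,0], tilt 37.4 xel 33.4 yel -14.8 lip [629.   5. 114.] q6 -137 e 0.00 [ 696. -151.  230.]
[-0.049,0.087,0.028,-0.838,0], tilt 39.6 xel 34.8 yel -16.6 lip [629.   5. 114.] q6 -139 e 0.00 [ 705. -142.  236.]
[-0.051,0.096,0.028,-0.908,0], tilt 41.8 xel 35.9 yel -18.5 lip [629.   5. 113.] q6 -141 e 0.00 [ 714. -132.  240.]
```

View pics/wrist6.png

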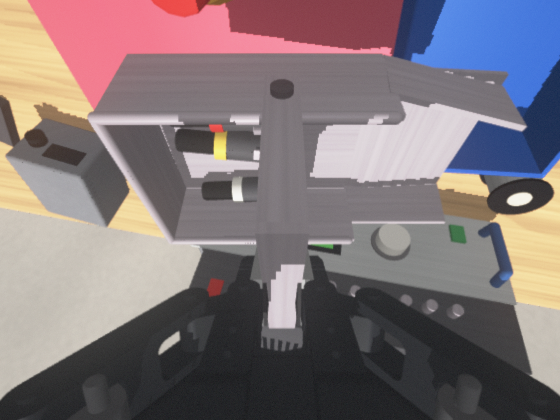

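View pics/side6.png

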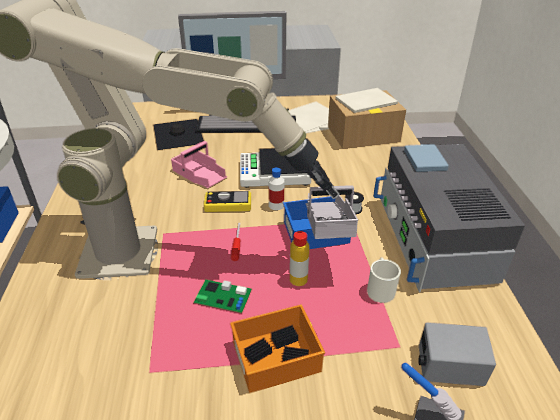

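```bash
python3 -m jog '[[-0.008,0.004,0.003,-0.07,0],[-0.011,0.011,0.01,-0.14,0],[-0.014,0.017,0.015,-0.209,0],[-0.018,0.024,0.02,-0.279,0],[-0.022,0.031,0.023,-0.349,0],[-0.026,0.038,0.025,-0.419,0],[-0.031,0.046,0.025,-0.489,0],[-0.036,0.053,0.026,-0.559,0],[-0.04,0.061,0.026,-0.628,0],[-0.044,0.07,0.027,-0.698,0],[-0.047,0.078,0.028,-0.768,0],[-0.049,0.087,0.028,-0.838,0],[-0.051,0.096,0.028,-0.908,0],[-0.052,0.102,0.029,-0.955,0],[-0.052,0.102,0.029,-0.955,0]]'; python3 - <<'E'
from pour import *
from h import *
print(s['joint_pos'].round(1))
for n in('wrist','side'):snap(n,n+'7')
im=cv2.imread('pics/side7.png');cv2.imwrite('pics/side7c.png',cv2.resize(im[140:260,250:390],None,fx=5,fy=5,interpolation=cv2.INTER_CUBIC))
E
```

```text
time: 15.6
tool_pos: [700.4, 9.1, 238.8]
tcp_rot: [-142.5, 11.3, -116.2]
ft_force: [0.1, -0.0, -3.1]
finger_gap: 12.7
tilt 43.5 xel 36.9 yel -19.6 lip [632.   5. 116.]
[   0.7   -8.8  109.2  -11.9   42.  -143.1]
```

View pics/wrist7.png

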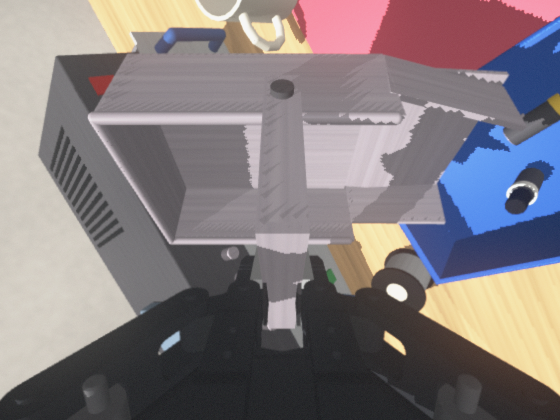

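View pics/side7c.png

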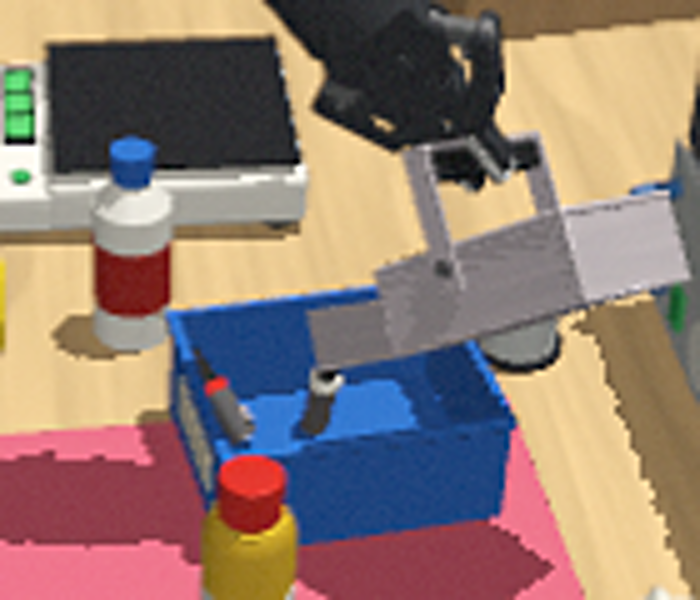

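```bash
python3 -m jog '[[0,0,0,0,0],[0,0,0,0,0],[0,0,0,0,0],[0,0,0,0,0],[0,0,0,0,0],[0,0,0,0,0],[0,0,0,0,0],[0,0,0,0,0],[0,0,0,0,0],[0,0,0,0,0],[0,0,0,0,0],[0,0,0,0,0],[0,0,0,0,0],[0,0,0,0,0],[0,0,0,0,0],[0,0,0,0,0],[0,0,0,0,0],[0,0,0,0,0],[0,0,0,0,0]]'; python3 - <<'E'
from pour import *
from h import *
for n in('wrist','side'):snap(n,n+'8')
im=cv2.imread('pics/side8.png');cv2.imwrite('pics/side8c.png',cv2.resize(im[140:260,250:390],None,fx=5,fy=5,interpolation=cv2.INTER_CUBIC))
gen([(-k,[630,5,l]) for k,l in zip(range(6,73,6),[117,118,119,121,124,128,133,142,160,185,200,210])])
E
```

```text
time: 17.6
tool_pos: [700.0, 8.4, 238.2]
tcp_rot: [-142.5, 11.3, -116.4]
ft_force: [-0.9, 0.1, -3.8]
finger_gap: 12.5
tilt 43.4 xel 36.8 yel -19.6 lip [631.   5. 116.]
[0.012,-0.005,-0.002,0.105,0], tilt 40.1 xel 35.2 yel -16.7 lip [630.   5. 117.] q6 -139 e 0.00 [ 707. -140.  240.]
[0.025,-0.010,-0.003,0.209,0], tilt 36.7 xel 33.1 yel -14.0 lip [630.   5. 118.] q6 -136 e 0.00 [ 693. -154.  232.]
[0.038,-0.013,-0.003,0.314,0], tilt 33.2 xel 30.7 yel -11.5 lip [630.   5. 119.] q6 -132 e 0.00 [ 678. -165.  223.]
[0.052,-0.015,-0.005,0.419,0], tilt 29.7 xel 28.0 yel -9.2 lip [630.   5. 121.] q6 -129 e 0.00 [ 663. -175.  215.]
[0.065,-0.017,-0.007,0.524,0], tilt 26.1 xel 25.0 yel -7.1 lip [630.   5. 124.] q6 -125 e 0.00 [ 646. -182.  206.]
[0.077,-0.018,-0.010,0.628,0], tilt 22.5 xel 21.8 yel -5.2 lip [630.   5. 128.] q6 -121 e 0.00 [ 630. -188.  198.]
[0.090,-0.018,-0.014,0.733,0], tilt 18.8 xel 18.4 yel -3.6 lip [630.   5. 133.] q6 -117 e 0.00 [ 613. -191.  190.]
[0.101,-0.019,-0.021,0.838,0], tilt 15.1 xel 14.9 yel -2.3 lip [630.   5. 142.] q6 -114 e 0.00 [ 596. -193.  186.]
[0.109,-0.024,-0.035,0.942,0], tilt 11.4 xel 11.3 yel -1.2 lip [630.   5. 160.] q6 -109 e 0.00 [ 580. -192.  191.]
[0.116,-0.032,-0.055,1.047,0], tilt 7.7 xel 7.6 yel -0.5 lip [630.   5. 185.] q6 -105 e 0.00 [ 563. -188.  203.]
[0.124,-0.032,-0.066,1.152,0], tilt 3.9 xel 3.9 yel -0.0 lip [630.   5. 200.] q6 -101 e 0.00 [ 548. -183.  204.]
[0.132,-0.029,-0.074,1.257,0], tilt 0.2 xel 0.1 yel 0.1 lip [630.   5. 210.] q6 -96 e 0.00 [ 533. -176.  201.]
```

View pics/wrist8.png

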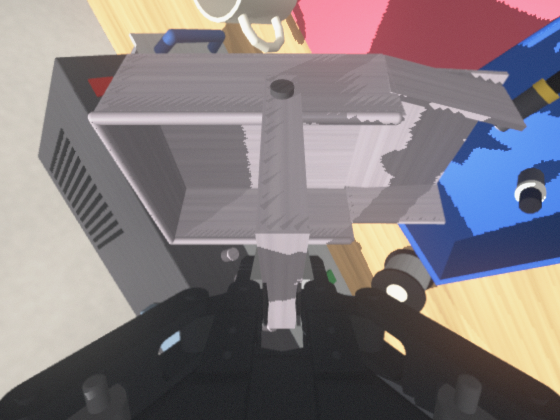

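View pics/side8c.png

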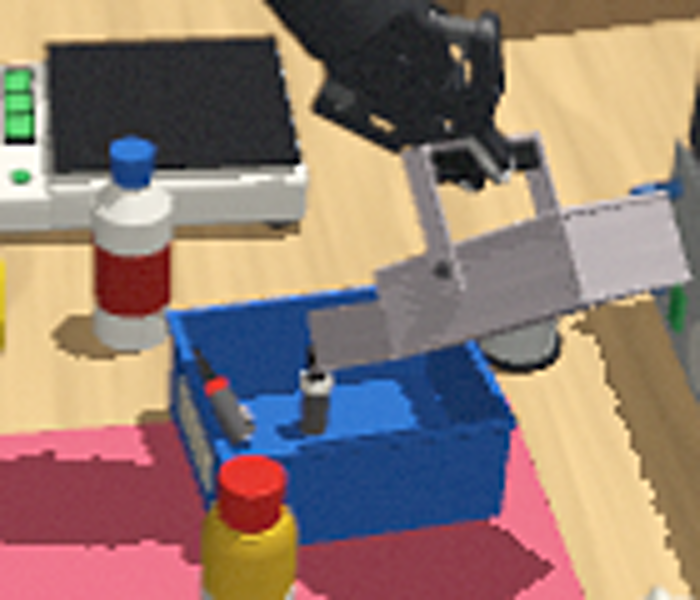

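```bash
python3 -m jog '[[0.006,-0.003,-0.002,0.05,0],[0.018,-0.008,-0.004,0.15,0],[0.03,-0.012,-0.006,0.25,0],[0.042,-0.014,-0.008,0.34,0],[0.055,-0.016,-0.01,0.44,0],[0.068,-0.017,-0.012,0.54,0],[0.077,-0.018,-0.014,0.63,0],[0.09,-0.018,-0.018,0.733,0],[0.101,-0.019,-0.024,0.838,0],[0.109,-0.024,-0.036,0.942,0],[0.116,-0.032,-0.055,1.047,0],[0.124,-0.032,-0.066,1.152,0],[0.132,-0.029,-0.074,1.257,0],[0.132,-0.029,-0.074,1.257,0],[0.132,-0.029,-0.074,1.257,0],[0.132,-0.029,-0.074,1.257,0]]'; python3 - <<'E'
from pour import *
from h import *
print(s['joint_pos'].round(1),s['tcp_rot'])
for n in('wrist','side','top'):snap(n,n+'9')
im=cv2.imread('pics/side9.png');a=cv2.resize(im[140:260,250:390],None,fx=5,fy=5,interpolation=cv2.INTER_CUBIC);cv2.imwrite('pics/side9c.png',a)
im=cv2.imread('pics/top9.png');a=cv2.resize(im[120:230,200:360],None,fx=5,fy=5,interpolation=cv2.INTER_CUBIC);cv2.imwrite('pics/top9c.png',a)
E
```

```text
time: 19.3
tool_pos: [616.1, -111.2, 286.8]
tcp_rot: [179.9, 38.9, 167.8]
ft_force: [-1.0, -0.3, -4.7]
finger_gap: 12.8
tilt 0.2 xel 0.2 yel 0.1 lip [630.   5. 209.]
[-16.6 -25.1 117.2   3.8  49.2 -95.9] [179.92112316  38.8808137  167.81918161]
```

View pics/wrist9.png

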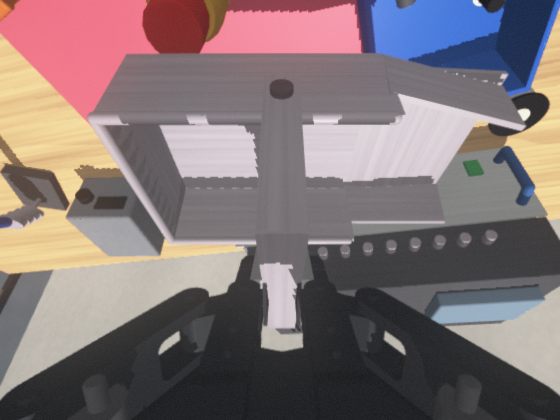

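View pics/side9c.png

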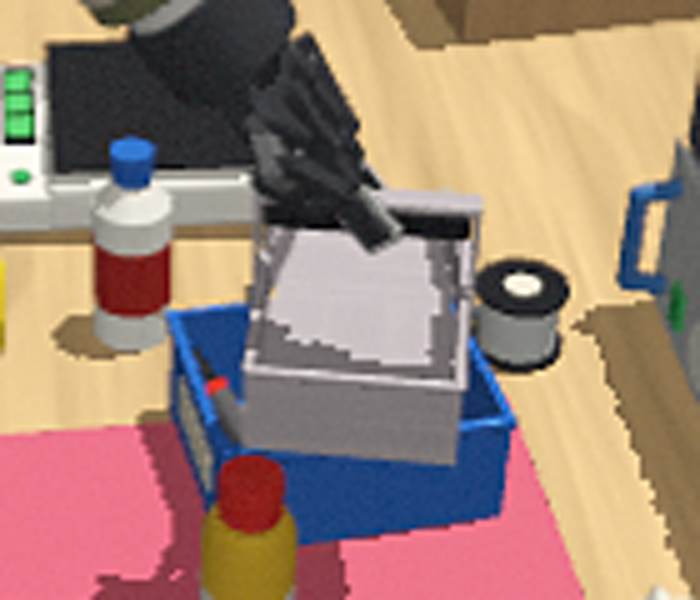

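View pics/top9c.png

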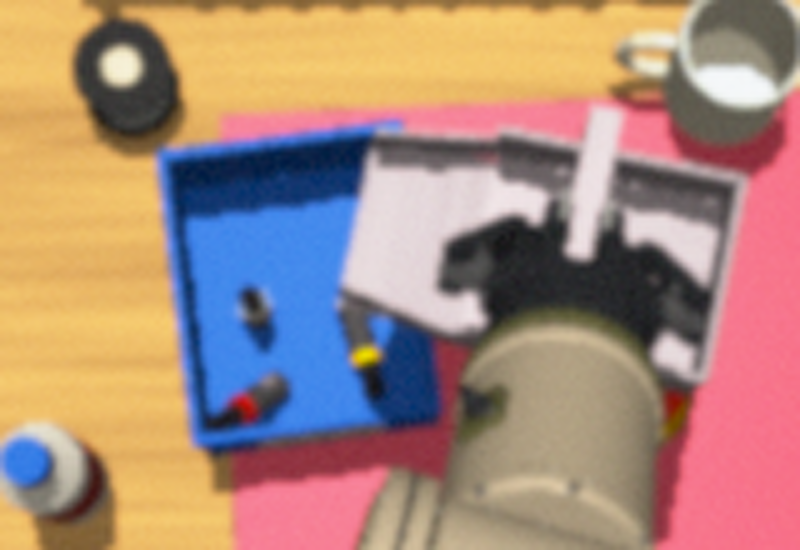

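```bash
python3 - <<'E'
from plan import *
p,R,s=now();o,Rp=pan_of(p,R);print(o.round(0),Rp.as_euler('xyz',degrees=True).round(2))
t=np.array([548.2,395.7,150])-R.apply(tp);d=rows_to([(t,R)])[0];print(d.round(3),t)
t2=t.copy();t2[2]+=80;d2=rows_to([(t2,R)])[0];n=np.linalg.norm(d2[:3])*1000;print(n)
for f in(12,35,65,100,140,180,220,260,300,340,380,415,445,470,490,505,n):print('[%.3f,%.3f,%.3f,0,0],'%tuple(d2[:3]*f/n),end='')
E
```

```text
[608. -99. 200.] [ 5.0000e-02 -1.4000e-01 -1.0213e+02]
[ 0.158  0.471 -0.062  0.     0.     0.   ] [556.76311048 383.89437257 236.13460571]
499.2726686336968
[0.003,0.011,-0.003,0,0],[0.008,0.033,-0.009,0,0],[0.014,0.061,-0.016,0,0],[0.022,0.094,-0.025,0,0],[0.030,0.132,-0.035,0,0],[0.039,0.170,-0.045,0,0],[0.048,0.208,-0.055,0,0],[0.056,0.245,-0.065,0,0],[0.065,0.283,-0.075,0,0],[0.074,0.321,-0.085,0,0],[0.082,0.359,-0.094,0,0],[0.090,0.392,-0.103,0,0],[0.096,0.420,-0.111,0,0],[0.102,0.444,-0.117,0,0],[0.106,0.463,-0.122,0,0],[0.109,0.477,-0.126,0,0],[0.108,0.471,-0.124,0,0],
```

```bash
python3 -m jog '[[0.003,0.011,-0.003,0,0],[0.008,0.033,-0.009,0,0],[0.014,0.061,-0.016,0,0],[0.022,0.094,-0.025,0,0],[0.03,0.132,-0.035,0,0],[0.039,0.17,-0.045,0,0],[0.048,0.208,-0.055,0,0],[0.056,0.245,-0.065,0,0],[0.065,0.283,-0.075,0,0],[0.074,0.321,-0.085,0,0],[0.082,0.359,-0.094,0,0],[0.09,0.392,-0.103,0,0],[0.096,0.42,-0.111,0,0],[0.102,0.444,-0.117,0,0],[0.106,0.46,-0.122,0,0],[0.108,0.469,-0.124,0,0],[0.108,0.471,-0.124,0,0],[0.108,0.471,-0.124,0,0]]'; python3 - <<'E'
from plan import *
from h import *
p,R,s=now();o,Rp=pan_of(p,R);print(o.round(0),Rp.as_euler('xyz',degrees=True).round(2))
for z in(150,100,75,66,62,60):
    t=np.array([548.2,395.7,z])-R.apply(tp);print(z,rows_to([(t,R)])[0].round(4))
for n in('wrist','side','top'):snap(n,n+'10')
im=cv2.imread('pics/side10.png');a=cv2.resize(im[60:200,200:340],None,fx=4.2,fy=4.2,interpolation=cv2.INTER_CUBIC);cv2.imwrite('pics/side10c.png',a)
E
```

```text
time: 21.25
tool_pos: [557.0, 383.4, 315.7]
tcp_rot: [179.9, 38.8, 167.8]
ft_force: [-0.2, -0.8, -4.0]
finger_gap: 12.5
[548. 395. 230.] [ 4.0000e-02 -1.8000e-01 -1.0212e+02]
150 [0.0502 0.0004 0.0618 0.     0.     0.    ]
100 [0.0815 0.0004 0.1007 0.     0.     0.    ]
75 [0.0972 0.0004 0.1202 0.     0.     0.    ]
66 [0.1029 0.0004 0.1272 0.     0.     0.    ]
62 [0.1054 0.0004 0.1303 0.     0.     0.    ]
60 [0.1066 0.0004 0.1319 0.     0.     0.    ]
```

View pics/wrist10.png

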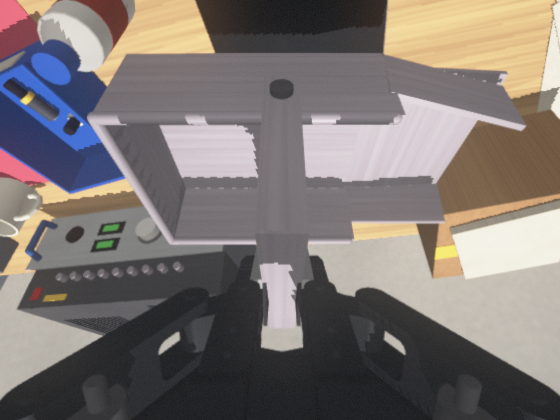

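View pics/side10c.png

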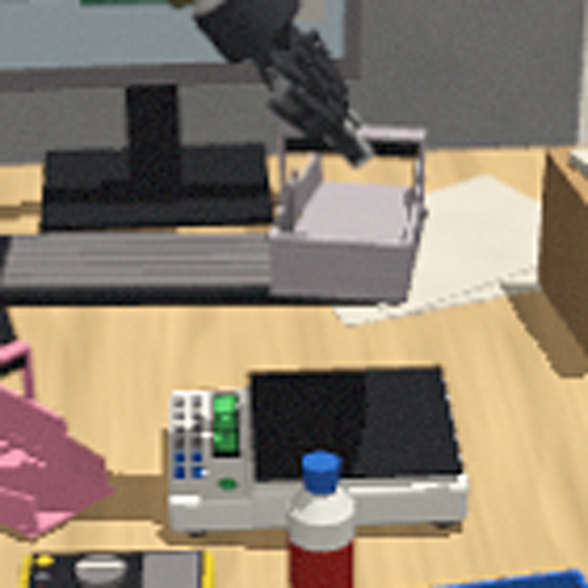

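View pics/top10.png

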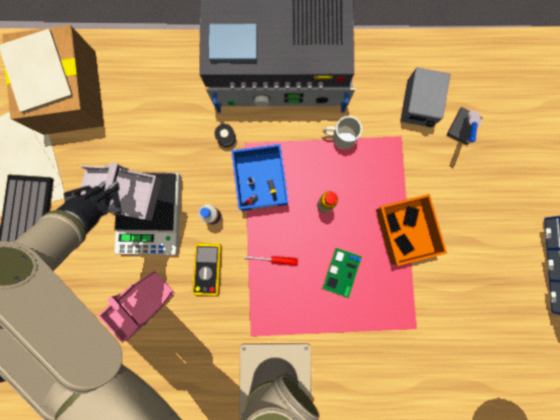

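```bash
python3 -m jog '[[0.008,0,0.01,0,0],[0.022,0,0.027,0,0],[0.038,0,0.047,0,0],[0.054,0,0.067,0,0],[0.07,0,0.086,0,0],[0.082,0,0.101,0,0],[0.09,0,0.111,0,0],[0.095,0,0.117,0,0],[0.098,0,0.121,0,0],[0.1,0,0.124,0,0],[0.1,0,0.124,0,0],[0.1,0,0.124,0,0]]'; python3 - <<'E'
from plan import *
p,R,s=now();o,Rp=pan_of(p,R);print(o.round(1),Rp.as_euler('xyz',degrees=True).round(2),R.inv().apply([0,0,-1]))
E
```

```text
time: 22.6
tool_pos: [557.6, 383.2, 157.9]
tcp_rot: [179.8, 38.9, 167.7]
ft_force: [-0.3, -0.2, -3.6]
finger_gap: 12.6
[549.1 395.1  71.8] [ 1.1000e-01 -9.0000e-02 -1.0218e+02] [ 0.62803638 -0.00254043  0.77817983]
```

```bash
python3 -m jog '[[0.001,0,0.002,0,0],[0.003,0,0.003,0,0],[0.004,0,0.005,0,0],[0.005,0,0.006,0,0],[0.006,0,0.007,0,0],[0.006,0,0.0075,0,0],[0.006,0,0.0075,0,0]]'; python3 -m jog '[[0.0006,0,0.0008,0,0],[0.0006,0,0.0008,0,0],[0.0006,0,0.0008,0,0]]'
```

```text
time: 23.3
tool_pos: [557.7, 383.2, 148.2]
tcp_rot: [179.8, 38.9, 167.7]
ft_force: [0.6, -1.1, -4.2]
finger_gap: 12.5
time: 23.6
tool_pos: [558.2, 383.5, 148.1]
tcp_rot: [179.7, 39.0, 167.7]
ft_force: [0.3, -0.7, 1.6]
finger_gap: 12.8
```

```bash
python3 -c "
from plan import *
p,R,s=now();print(pan_of(p,R)[0].round(1),s['ft_force'].round(1))"
```

```text
[549.8 395.4  62. ] [ 0.3 -0.7  1.6]
```

```bash
python3 -m jog '[[0,0,0,0,0.2],[0,0,0,0,0.3],[0,0,0,0,0.5],[0,0,0,0,0.7],[0,0,0,0,0.9],[0,0,0,0,1],[0,0,0,0,1],[0,0,0,0,1],[0,0,0,0,1]]'; python3 - <<'E'
from h import *
snap('wrist','wrist11')
E
```

```text
time: 24.5
tool_pos: [558.2, 383.5, 148.1]
tcp_rot: [179.8, 39.0, 167.7]
ft_force: [-0.3, 0.5, -0.1]
finger_gap: 85.6
```

View pics/wrist11.png

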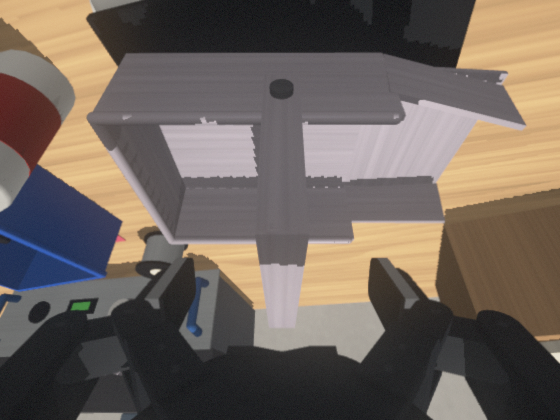

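Released cleanly: the handle (282, 265–328) is free between the open fingers. Backing off along the tool axis.

```bash
python3 -m jog '[[0,0,-0.02,0,1],[0,0,-0.05,0,1],[0,0,-0.09,0,1],[0,0,-0.13,0,1],[0,0,-0.17,0,1],[0,0,-0.2,0,1],[0,0,-0.2,0,1],[0,0,-0.2,0,1]]'; python3 - <<'E'
from h import *
for n in('wrist','side','top'):snap(n,n+'12')
im=cv2.imread('pics/side12.png');a=cv2.resize(im[100:250,200:370],None,fx=4.2,fy=4,interpolation=cv2.INTER_CUBIC);cv2.imwrite('pics/side12c.png',a)
im=cv2.imread('pics/top12.png');a=cv2.resize(im[130:270,80:300],None,fx=3.6,fy=3.6,interpolation=cv2.INTER_CUBIC);cv2.imwrite('pics/top12c.png',a)
E
```

```text
time: 25.35
tool_pos: [435.0, 410.1, 304.2]
tcp_rot: [179.6, 39.0, 167.7]
ft_force: [0.4, -0.6, -0.0]
finger_gap: 85.5
```

View pics/side12c.png

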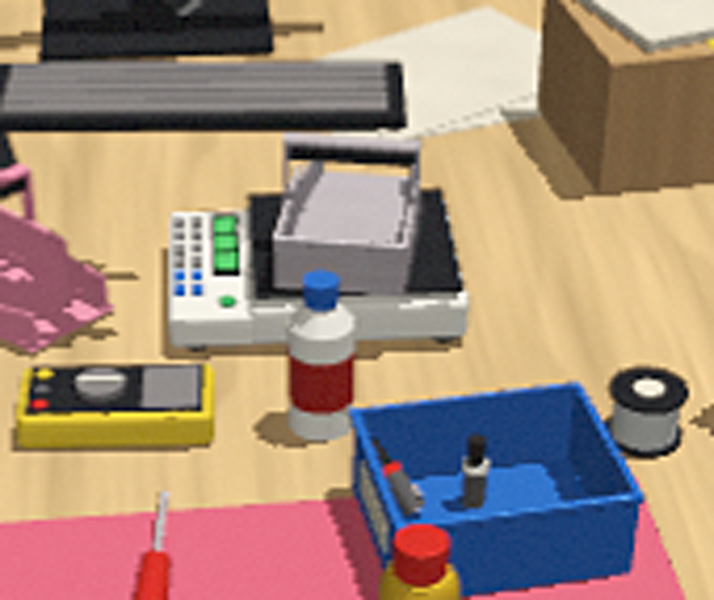

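View pics/top12c.png

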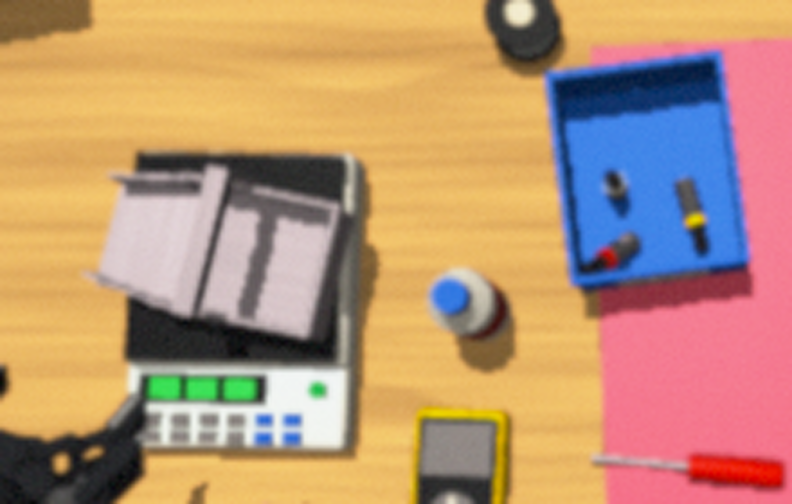

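View pics/wrist12.png

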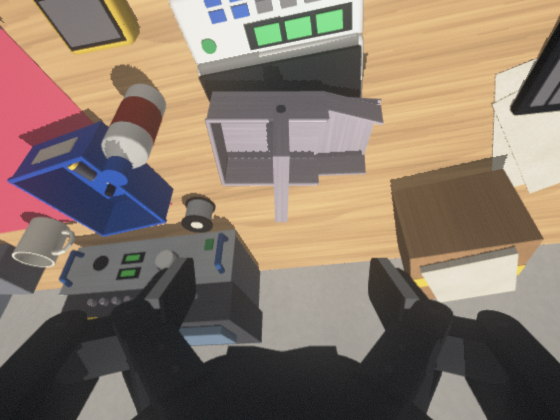

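```bash
python3 - <<'E'
from h import *
im=cv2.imread('pics/wrist12.png');cv2.imwrite('pics/wrist12c.png',cv2.resize(im[75:235,195:395],None,fx=4,fy=3.75,interpolation=cv2.INTER_CUBIC))
t=load('top12');T=lambda a,b:(80+(a-1.3)/3.6,130+(b-1.3)/3.6)
p=pix(t,T(216,166),171);q=pix(t,T(188,316),171);print('strap mid',(p+q)/2)
p=pix(t,T(340,205),112);q=pix(t,T(315,340),112);print('rear',(p+q)/2,q-p)
E
```

```text
strap mid [545.54486463 383.25340217 171.        ]
rear [527.840584   303.30459518 112.        ] [-110.96900622   17.36198107    0.        ]
```

View pics/wrist12c.png

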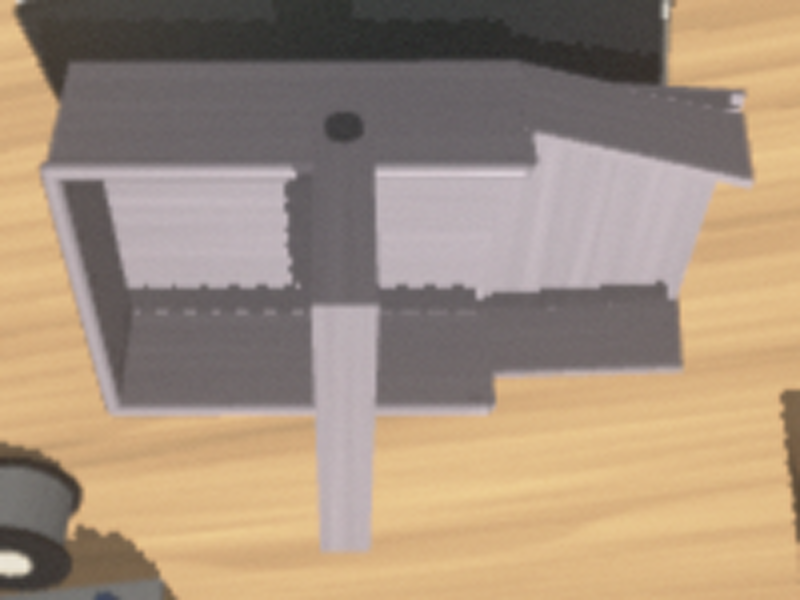

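```bash
python3 -c "
from bench import r
print(r.hand_in())"
```

```text
the job is handed in; nothing more can be done
None
```

The pour is done and the job is handed in at about 25 s; hand-in reports no verdict.

**How I tipped the pan:** the moves can only turn the tool about its own axis. Before picking anything up, I leaned the empty gripper about 39° by repeatedly asking for poses just past the arm's reach. I then gripped the cross handle with the tool leaning along the bar, so that a turn of about 73° about the tool's axis tipped the pan spout-down over the blue box.

**The run:**
- **Carry:** the pan was lifted and carried level, with the three plugs still in place.
- **Tip:** by my kinematic model it was held for about 2 s at 43.5°. The lip was at 116 mm height, about 40 mm from the box centre, and the pan also rolled about 20° sideways, which this method makes unavoidable.
- **Return:** it was levelled above the box, carried back, set down with a light touch, released, and the gripper backed off.

**Last checks, from the camera images:**
- **Pan:** it is empty and flat on the platform, with the spout on the scale's +y side. The top camera puts its origin within about 3 mm of the platform centre; top and wrist camera disagreed by up to 5 mm earlier, still well inside 25 mm.
- **Plugs:** all three are in the blue box. The white one stands upright, the red one leans in a corner and the yellow one lies near a wall. I saw no movement between the last pictures.
- **Boxes and other items:** they looked unmoved in the pictures, though I did not measure each one.
- **Gripper:** it is open, clear of everything, and the wrist force is about zero.

No check failed.

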